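# Empty the shellac dipper into the sorting tray

### The job

Carry the steel dipper by its slanting wooden handle to the open wooden tray, tip all three shellac lumps out of it into the tray, and keep it tipped until the last lump lies there. Then set the empty dipper down gently, not dropping it, upright in the recess of the round wooden stand and let go. Leave the other things on the table where they are.

Things in the scene. Friction and masses are not known exactly. Their poses are not given: they have to be found in the camera images.
- dipper: Open steel dipper: round bowl, 84 mm diameter at the foot, 140 mm at the rim, 62 mm high, wall 4 mm, 0.2 kg. Origin: centre of its underside; z up through the mouth. A straight wooden handle leaves the rim on the -x side and rises outwards 40 degrees from vertical, along (-0.643, 0, 0.766), to its end at (-0.133, 0, 0.130). Handle section: 14 mm along y by 20 mm.
- dipper_grip (a point): Point on the axis of the dipper's handle, at (-0.107, 0, 0.0996) in the dipper's frame, 40 mm below the handle's free end; fingers can close across it along the dipper's y. Axes parallel to the dipper's.
- dipper_lip (a point): Point of the dipper's rim farthest from the handle, at (0.070, 0, 0.062) in the dipper's frame: the lip to pour over.
- lump1: Chunky faceted amber shellac lump, about 38 mm across and 30 mm high, 20 g; starts in the dipper. Origin at its middle.
- lump2: Chunky faceted amber shellac lump, about 36 mm across and 28 mm high, 20 g; starts in the dipper. Origin at its middle.
- lump3: Chunky faceted amber shellac lump, about 36 mm across and 32 mm high, 20 g; starts in the dipper. Origin at its middle.
- tray: Open wooden tray, fixed to the table, 220 mm along its x, 180 mm along its y, 45 mm high, walls and floor 6 mm. Origin: centre of its underside; z up.
- stand: Round turned wooden stand, fixed to the table, 132 mm diameter, 14 mm high, with a shallow round recess of about 110 mm diameter and 10 mm depth. Origin: centre of its underside.
- stand_seat (a point): Centre of the floor of the stand's recess, 4 mm above the table, where the dipper's underside rests.
- jar: Bystander: squat stoneware jar with knobbed lid, 92 mm diameter, 100 mm high. Origin: centre of underside.
- impression: Bystander: cracked amber shellac impression, a flat disc 84 mm diameter, 12 mm thick. Origin: centre of underside.
- seal_box: Bystander: closed pewter box 89 x 69 x 40 mm. Origin: centre of underside.
- dividers: Bystander: iron dividers lying flat, 165 mm long, 11 mm thick, along their x. Origin: middle of the legs at table level.
- mallet: Bystander: boxwood mallet lying along its x, 220 mm long, head 54 mm diameter at +x. Origin: at table level under the handle.
- brush: Bystander: wooden brush lying along its x, 190 mm long. Origin: at table level.
Not all that is in view belongs to the job. Leave any green look-alike of the dipper alone. What is shaped like the lump1 but green is not meant.

How it is judged:
By the outcome, as a careful person would: the job done as asked, in the order asked, and still so for the second after the job is handed in, with the robot touching nothing.
It also fails if it takes over 58 s, if anything falls off the work surface, if the arm or the gripper's body presses on something with over 40 N, if the wrist force passes 120 N, or if a joint passes its speed limit or range.

### The arm

A 6-joint arm with a two-finger parallel gripper is mounted at the origin on the work surface. World frame = base frame: x ahead of the robot, y to its left, z up, the work surface at z = 0. Lengths are in mm, angles in rad, forces in N, time in s.
With the tool pointing down it reaches from about 275 to 750 mm from the base axis. Payload 10.2 kg.
Tool frame: the origin (TCP) lies between the finger pads; the fingertips stand 25 mm ahead of it and the grasp point (between the pads) lies 6 mm ahead of it; z points along the fingers, y is the line along which they close (so a half turn about z gives the same grasp; the last joint's range is limited). The gripper opens to 85 mm and grips with 20 to 120 N. Pads are 22 mm wide; open, the fingers measure 114 mm over their backs; the gripper's body (76 mm by 85 mm) begins 54 mm behind the grasp point. The pads swing forward as they close: fully open they stand 13 mm farther back than shut.
Start: joints at [1.041, 0.313, 1.498, -0, 1.331, -0.223], TCP at [158.568, 500.487, 256.294] pointing down, gripper open.
Joint ranges: [-2.94, 2.94], [-0.97, 2.17], [0.19, 2.56], [-1.23, 4.37], [0.02, 3.11], [-2.88, 2.88]. Speed limits (rad/s): [2.39, 2.39, 3.01, 3.14, 3.14, 3.14].

### API

Orientations are given as a unit quaternion [w, x, y, z].
In Python, from rig import ctrl, eyes, finish_job gives the robot as it stands.
- The arm moves only by the tool step_arm, never from a script. Its argument "increments" is a list of rows, each an object of numbers: "dx", "dy", "dz": the shift along the tool's x, y, z in units of 25 mm (1.0 is 25 mm); "wx", "wy", "wz": the turn, a rotation vector about the tool's x, y, z in units of 6 degrees (1.0 is 6 degrees). A call has 1 to 5 rows; each row shifts and turns the commanded pose from where the row before left it, along the tool's axes as they then stand; what a row does not reach is not made up. A row lasts 1/10 s, in which the tool goes at most 50 mm and 8.59 degrees, less where a joint would pass 70% of its speed; a pose out of reach is approached as far as the arm can. A call is refused whole if a number of a shift passes 1 or a number of a turn 1, either way. A call with a gripper value outside its range is refused whole. "fingers" is the finger opening in mm, from 0 to 85.4, set as the call begins (left out, the last holds). The fingers move at their own pace and stop on an object; "squeeze" is the grip in N (left out, the last holds). Time passes only in rows, so rows that do not move let the fingers close. It gives the time, the measured TCP pose, the force, the opening and the grip force at its end, in the units of the state.
- ctrl.sense(): the state, without advancing time (a new reading comes with each control period).
- eyes.capture(name): name is "side" or "top"; returns a dict with "frame" (420x560x3 uint8, blue, green, red), "fx", "fy", "cx", "cy" (pixels), "R" (3x3) and "t" (3): a world point X has camera coordinates R X + t. Camera axes: x right, y down, z forward; pixel columns grow to the right and rows downward; lengths in mm; the calibration is good to about 2 mm. A picture is of the moment at which its call begins. There is no depth.
- finish_job(): hands the job in; it is judged then, once.
Trained networks look in the newest picture that a camera, given by its name, has taken for a name from the list of things; names that differ only in an ending like _2 or _b are one class to them, and where a whole thing is asked for, a point or a joint stands for the part that bears it (a point fixed in the world has none). Each returns a list of dicts, best first, with "p" (0 to 1); they miss things now and then, are a little off and sometimes report something else, mostly with a low value. They report only what shows in the picture. A call takes as long as a camera call. They do not tell look-alikes from the thing itself.
- eyes.cut_out(camera, label): "mask" (420x560 bool, what is visible of it).
- eyes.landmark_of(camera, label): "point" ([x, y, z] in mm, in the coordinates of the camera as it stood for that picture, good to about 4 mm: a listed point, or the origin of a listed thing).
The state is a dict: "time_s": time; "joints": joint angles; "dq": joint speeds; "tau": joint torques, N m; "eef_pos": TCP position; "ee_rot": TCP orientation; "force": force on the tool from outside, world axes, zero at the start; "wrist_torque": the same for the moment, N m; "grip_width": opening from 0.0 (shut) to 1.0 (fully open); "grip_force": force on a finger pad.
Only numpy, scipy, OpenCV 4.12 (cv2) and the standard library are available. Lean on these libraries where they do the work, as an engineer would, in place of code of your own. Each camera call takes 0.05 s, during which the arm holds its last target. There are 200 camera calls.

## Working session

There is one attempt and no reset: what is moved stays moved. The work goes in short steps, Python scripts to look and compute and a tool call to move; the robot and the scene stay as the last step left them, time stands still between calls to the robot, and variables do not carry over. Pictures are saved under pics/ and viewed, at most 10 in all, crops included, and the job is handed in when it is done.

Besides the shell and the picture viewer there is one more tool, called after "Emit:" in YAML: its name, and indented under it one key for each argument. step_arm: Moves the arm, as the interface text tells. Its arguments: {"type":"object","properties":{"increments":{"type":"array"},"fingers":{"type":"number"},"squeeze":{"type":"number"}},"required":["increments"]}

```bash
mkdir -p pics
cat > h.py <<'E'
import numpy as np, cv2
from rig import ctrl, eyes, finish_job
from scipy.spatial.transform import Rotation as Ro
def world(c,p): return np.array(c["R"]).T@(np.array(p)-np.array(c["t"]))
def pix(c,X):
    q=np.array(c["R"])@np.array(X)+np.array(c["t"]); return (c["fx"]*q[0]/q[2]+c["cx"],c["fy"]*q[1]/q[2]+c["cy"])
def rot(q): return Ro.from_quat([q[1],q[2],q[3],q[0]])
E
python3 - <<'E'
from h import *
ims=[]
for n in ["side","top"]:
    c=eyes.capture(n); ims.append(c["frame"]); cv2.imwrite(f"pics/{n}0.png",c["frame"])
    for l in ["dipper","dipper_grip","dipper_lip","tray","stand","stand_seat","lump1"]:
        for d in eyes.landmark_of(n,l)[:4]:
            w=world(c,d["point"]); print(n,l,round(d["p"],2),w.round(0),np.round(pix(c,w)))
print(ctrl.sense())
E
```

```text
side dipper 0.66 [ 245. -249.   -1.] [214. 376.]
side dipper 0.58 [ 540. -220.    0.] [362. 315.]
side dipper_grip 0.89 [ 340. -201.  100.] [258. 293.]
side dipper_grip 0.67 [ 571. -320.   98.] [417. 304.]
side dipper_lip 0.88 [ 514. -152.   60.] [335. 272.]
side dipper_lip 0.66 [ 184. -278.   61.] [175. 374.]
side dipper_lip 0.59 [549. 224.   0.] [277. 208.]
side tray 0.91 [549. 224.  -2.] [277. 209.]
side tray 0.54 [636. -28.   3.] [354. 250.]
side tray 0.3 [ 571. -320.   99.] [418. 303.]
side stand 0.9 [441. -29.  -5.] [275. 272.]
side stand_seat 0.91 [442. -31.   6.] [276. 268.]
side lump1 0.76 [ 491. -385.   13.] [393. 386.]
side lump1 0.75 [ 555. -219.   21.] [370. 304.]
side lump1 0.6 [ 530. -194.   23.] [352. 299.]
side lump1 0.53 [ 519. -238.   21.] [359. 316.]
top dipper 0.93 [ 538. -219.   -1.] [363. 211.]
top dipper 0.8 [ 245. -246.    1.] [375. 309.]
top dipper_grip 0.82 [ 342. -196.  101.] [363. 274.]
top dipper_grip 0.57 [ 567. -320.   99.] [403. 195.]
top dipper_lip 0.67 [ 185. -278.   61.] [391. 331.]
top dipper_lip 0.61 [ 515. -154.   62.] [344. 215.]
top dipper_lip
[... 481 characters left out ...]
356. 211.]
{'time_s': 0.8, 'joints': array([ 1.04059086e+00,  3.12920446e-01,  1.49774226e+00, -2.21390845e-05,
        1.33104051e+00, -2.23382376e-01]), 'dq': array([-0.00036645, -0.00106059, -0.0012028 , -0.00105068, -0.00019987,
       -0.00141731]), 'tau': array([-1.63032884e-03, -4.12153995e+01, -2.59886581e+01, -2.73281912e-04,
        6.44598204e-04,  1.05091070e-05]), 'eef_pos': array([158.56488167, 500.46305429, 256.26778346]), 'ee_rot': array([-1.03419569e-05,  1.52807894e-01,  9.88255910e-01, -5.53599944e-05]), 'force': array([-0.45517761,  0.65519044, -0.24480335]), 'wrist_torque': array([ 0.01054362,  0.02659841, -0.01537885]), 'grip_force': 0.0, 'grip_width': 0.99830052726531}
```

```bash
ls pics
```

```text
side0.png
top0.png
```

View pics/top0.png

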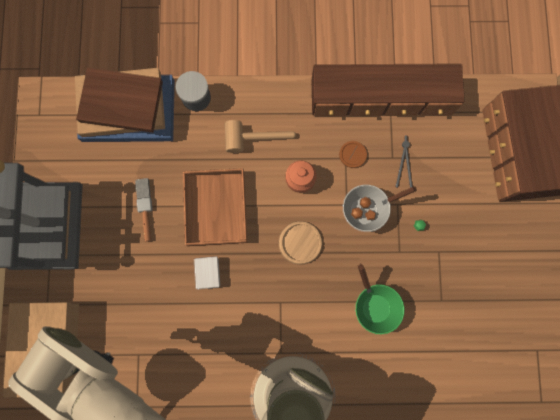

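View pics/side0.png

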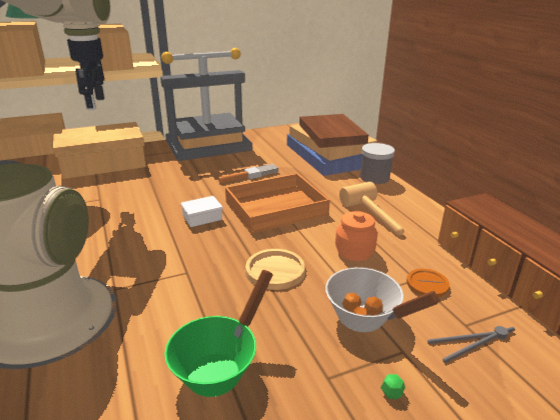

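The steel dipper is the grey bowl at top-view px (363,211), handle towards (403,195), with three amber lumps in it. The look-alike is green at (380,309), and the green lump is at (420,225). The grey one fits "steel", so I'll confirm it in a crop and start moving up and away. These first moves also give data for a kinematic fit.

Run:
```python
import cv2
f=cv2.imread("pics/top0.png")[150:350,280:480]; g=cv2.imread("pics/side0.png")[240:400,280:480]
g=cv2.copyMakeBorder(g,0,40,0,0,cv2.BORDER_CONSTANT)
cv2.imwrite("pics/crop.png",cv2.resize(cv2.hconcat([f,g]),None,fx=2,fy=2,interpolation=cv2.INTER_CUBIC))
```

```text
(no output)
```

View pics/crop.png

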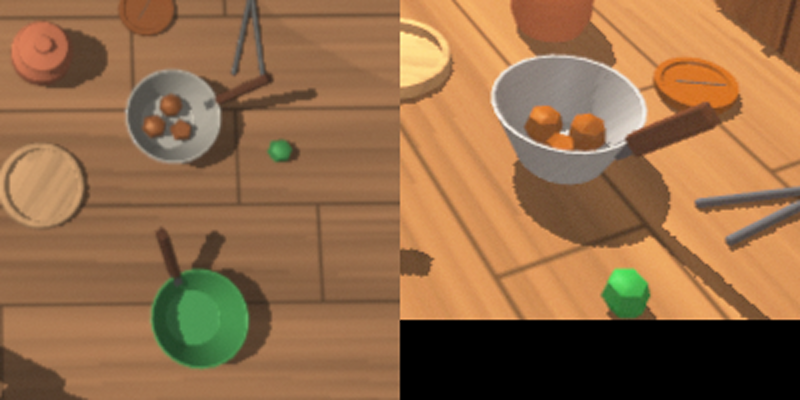

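Emit:
step_arm:
  increments:
    - {"dx":-1,"dy":-1,"dz":-0.5,"wx":0.5}
    - {"dx":-1,"dy":-1,"dz":-0.5,"wx":0.5}
    - {"dx":-1,"dy":-1,"dz":-0.5,"wx":0.5}
    - {"dx":-1,"dy":-1,"dz":-0.5,"wx":0.5}
    - {"dx":-1,"dy":-1,"dz":-0.5,"wx":0.5}
  fingers: 85

```text
invalid input at $.increments[0]: expected keys dx, dy, dz, wx, wy, wz
```

Run:
```python
from h import *
import pickle
s=ctrl.sense(); pickle.dump([s],open("s1.pkl","wb")); print(s["joints"],s["eef_pos"],s["ee_rot"])
```

```text
[ 1.04059086e+00  3.12920446e-01  1.49774226e+00 -2.21390845e-05
  1.33104051e+00 -2.23382376e-01] [158.56488167 500.46305429 256.26778346] [-1.03419569e-05  1.52807894e-01  9.88255910e-01 -5.53599944e-05]
```

Emit:
step_arm:
  increments:
    - {"dx":-1,"dy":-1,"wy":0.6}
    - {"dx":-1,"dy":-1,"wy":0.6}
    - {"dx":-1,"dy":-1,"wy":0.6}
    - {"dx":-1,"dy":-1,"wy":0.6}
    - {"dx":-1,"dy":-1,"wy":0.6}

```text
invalid input at $.increments[0]: expected keys dx, dy, dz, wx, wy, wz
```

Run:
```python
from h import *
import pickle
L=pickle.load(open("s1.pkl","rb"));L.append(ctrl.sense())
L.append({'joints':np.array([1.04059086e+00,3.12920446e-01,1.49774226e+00,-2.2139e-05,1.33104051,-2.23382376e-01]),'eef_pos':np.array([158.56488167,500.46305429,256.26778346]),'ee_rot':np.array([-1.034e-05,.152807894,.98825591,-5.536e-05])})
pickle.dump(L,open("s1.pkl","wb"))
Rz=lambda a:Ro.from_euler('z',a);Ry=lambda a:Ro.from_euler('y',a)
A=[];b=[];e=np.eye(3)
for s in L:
    q=s["joints"];Ra=Rz(q[0]);R2=Ra*Ry(q[1]);R3=R2*Ry(q[2]);
    for sg in [1]:
        R6=R3*Rz(q[3])*Ry(q[4])*Rz(q[5])
        D=(R6.inv()*rot(s["ee_rot"])); print(q.round(3),s["eef_pos"].round(1),"resid rot",D.as_rotvec().round(3))
    A.append(np.c_[Ra.apply(e[0]),e[2],R2.apply(e[2]),R3.apply(e[0]),R3.apply(e[2]),R6.apply(e[2])]);b.append(s["eef_pos"])
A=np.vstack(A);b=np.hstack(b);x,r,k,sv=np.linalg.lstsq(A,b,rcond=None);print(x.round(1),k,sv.round(2),(A@x-b).round(1))
```

```text
[ 1.041  0.313  1.498 -0.     1.331 -0.223] [158.6 500.5 256.3] resid rot [-0.    -0.     1.571]
[ 1.041  0.313  1.498 -0.     1.331 -0.223] [158.6 500.5 256.3] resid rot [-0.    -0.     1.571]
[ 1.041  0.313  1.498 -0.     1.331 -0.223] [158.6 500.5 256.3] resid rot [ 0.    -0.     1.571]
[-78171361.9  31110840.9 -15064194.8   1877288.1  85708465.4  -5407615.6] 5 [3.44 2.48 0.   0.   0.   0.  ] [-0.  0.  0. -0.  0.  0.  0. -0.  0.]
```

The crop shows the grey steel bowl at crop px (173,115) holding three amber lumps, with its handle to the right. The green bowl is at (200,320) and the green lump at (280,150). The steel one is the target. The moves were refused because every row needs all the keys, so I'll resend them.

Emit:
step_arm:
  increments:
    - {"dx":-1,"dy":-1,"dz":-0.5,"wx":0.5,"wy":0,"wz":0}
    - {"dx":-1,"dy":-1,"dz":-0.5,"wx":0.5,"wy":0,"wz":0}
    - {"dx":-1,"dy":-1,"dz":-0.5,"wx":0.5,"wy":0,"wz":0}
    - {"dx":-1,"dy":-1,"dz":-0.5,"wx":0.5,"wy":0,"wz":0}
    - {"dx":-1,"dy":-1,"dz":-0.5,"wx":0.5,"wy":0,"wz":0}
  fingers: 85

```text
time_s: 1.3
eef_pos: [242.7, 349.5, 332.1]
ee_rot: [-0.02, 0.152, 0.98, -0.13]
force: [0.2, 0.4, 0.1]
grip_width: 0.995
grip_force: 0.0
```

```bash
cat > add.py <<'E'
from h import *
import pickle
L=pickle.load(open("s1.pkl","rb"));L.append(ctrl.sense());pickle.dump(L,open("s1.pkl","wb"))
E
python3 add.py
```

```text
(no output)
```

Emit:
step_arm:
  increments:
    - {"dx":-1,"dy":-1,"dz":0,"wx":0,"wy":0.6,"wz":0}
    - {"dx":-1,"dy":-1,"dz":0,"wx":0,"wy":0.6,"wz":0}
    - {"dx":-1,"dy":-1,"dz":0,"wx":0,"wy":0.6,"wz":0}
    - {"dx":-1,"dy":-1,"dz":0,"wx":0,"wy":0.6,"wz":0}
    - {"dx":-1,"dy":-1,"dz":0,"wx":0,"wy":0.6,"wz":0}

```text
time_s: 1.8
eef_pos: [322.8, 193.2, 349.0]
ee_rot: [-0.174, 0.17, 0.965, -0.103]
force: [0.3, 0.9, 0.4]
grip_width: 0.994
grip_force: 0.0
```

```bash
python3 add.py
cat > kin.py <<'E'
from h import *
import pickle
Rz=lambda a:Ro.from_euler('z',a);Ry=lambda a:Ro.from_euler('y',a);e=np.eye(3)
def cols(q):
    Ra=Rz(q[0]);R2=Ra*Ry(q[1]);R3=R2*Ry(q[2]);R6=R3*Rz(q[3])*Ry(q[4])*Rz(q[5]+np.pi/2)
    return np.c_[Ra.apply(e[0]),e[2],R2.apply(e[2]),R3.apply(e[0]),R3.apply(e[2]),R6.apply(e[2])],R6
L=pickle.load(open("s1.pkl","rb"))
A=np.vstack([cols(s["joints"])[0] for s in L]);b=np.hstack([s["eef_pos"] for s in L])
X=np.linalg.lstsq(A,b,rcond=None)[0]
E
python3 - <<'E'
from kin import *
for s in L[-2:]: print(s["joints"].round(3),s["eef_pos"].round(1),(cols(s["joints"])[1].inv()*rot(s["ee_rot"])).as_rotvec().round(3),rot(s["ee_rot"]).as_matrix().round(2).tolist())
print(X.round(1),(A@X-b).round(1),np.linalg.svd(A)[1].round(3))
E
```

```text
[ 0.757  0.177  1.494 -0.128  1.701 -0.508] [242.7 349.5 332.1] [-0.  0. -0.] [[-0.95, 0.29, -0.08], [0.3, 0.92, -0.25], [0.0, -0.26, -0.97]]
[ 0.252  0.135  1.528 -0.045  1.882 -0.975] [322.8 193.2 349. ] [-0.  0. -0.] [[-0.88, 0.29, -0.37], [0.36, 0.92, -0.14], [0.3, -0.26, -0.92]]
[ -512.3 -2757.8  5460.6  3112.3    84.9  -861.7] [100.3 -58.8  -0.2 100.3 -58.8  -0.2 100.3 -58.8  -0.2 -13.5  17.   12.
  15.7 -67.8 -11.4] [4.445 3.166 0.445 0.111 0.042 0.013]
```

Emit:
step_arm:
  increments:
    - {"dx":-1,"dy":-0.8,"dz":0,"wx":0,"wy":0,"wz":0.9}
    - {"dx":-1,"dy":-0.7,"dz":0,"wx":0,"wy":0,"wz":0.9}
    - {"dx":-1,"dy":-0.6,"dz":0,"wx":0,"wy":0,"wz":0.9}
    - {"dx":-1,"dy":-0.5,"dz":0,"wx":0,"wy":0,"wz":0.9}
    - {"dx":-1,"dy":-0.4,"dz":0,"wx":0,"wy":0,"wz":0.9}

```text
time_s: 2.3
eef_pos: [391.7, 64.3, 340.7]
ee_rot: [-0.144, 0.392, 0.898, -0.141]
force: [-0.5, 0.5, 0.2]
grip_width: 0.995
grip_force: 0.0
```

```bash
python3 add.py; sed -i 's/np.c_\[Ra.apply(e\[0\]),/np.c_[Ra.apply(e[1]),Ra.apply(e[0]),/' kin.py
python3 - <<'E'
from kin import *
for s in L[-1:]: print(s["joints"].round(3),s["eef_pos"].round(1),(cols(s["joints"])[1].inv()*rot(s["ee_rot"])).as_rotvec().round(3),rot(s["ee_rot"]).as_matrix().round(2).tolist())
print(X.round(1),(A@X-b).round(1),np.linalg.svd(A)[1].round(3))
E
```

```text
[-0.041  0.186  1.49  -0.163  1.839 -0.801] [391.7  64.3 340.7] [-0. -0. -0.] [[-0.65, 0.66, -0.37], [0.74, 0.65, -0.14], [0.15, -0.37, -0.92]]
[116.3   0.  201.3 438.9  39.  397.5 230.3] [-0.  0. -0. -0.  0. -0.  0. -0.  0.  0.  0. -0. -0.  0.  0. -0.  0.  0.] [4.869 3.464 2.452 0.509 0.122 0.048 0.02 ]
```

```bash
cat >> kin.py <<'E'
LAT,A1,D1,L2,EO,L3,TL=X
lo=np.array([-2.94,-.97,.19,-1.23,.02,-2.88]);hi=np.array([2.94,2.17,2.56,4.37,3.11,2.88])
def ik(p,R):
    W=p-TL*R[:,2];r=np.hypot(W[0],W[1])
    if r<LAT:return None
    u=np.sqrt(r*r-LAT**2);q1=np.arctan2(W[1],W[0])-np.arctan2(LAT,u);w=W[2]-D1
    l3=np.hypot(L3,EO);g=np.arctan2(EO,L3);d2=u*u+w*w
    c=(d2-L2**2-l3**2)/(2*L2*l3)
    if abs(c)>1:return None
    t=np.arccos(c);q3=t-g;q2=np.arctan2(u,w)-np.arctan2(l3*np.sin(t),L2+l3*np.cos(t))
    M=(Ro.from_euler('y',-(q2+q3))*Rz(-q1)).as_matrix()@R
    q5=np.arccos(np.clip(M[2,2],-1,1));q4=np.arctan2(M[1,2],M[0,2]);q6=np.arctan2(M[2,1],-M[2,0])-np.pi/2
    wr=lambda a,l,h:min((a+k*2*np.pi for k in(-1,0,1)),key=lambda v:max(l-v,v-h))
    return np.array([wr(q1,lo[0],hi[0]),q2,q3,wr(q4,lo[3],hi[3]),q5,wr(q6,lo[5],hi[5])])
def marg(q): return -1 if q is None else np.min(np.minimum(q-lo,hi-q))
G=np.array([-107,0,99.6]);LIP=np.array([70,0,62])
def toolrel(al,s):  # tool axes in dipper frame
    z=np.array([np.cos(al),0,np.sin(al)]);y=np.array([0,s,0.]);return np.c_[np.cross(y,z),y,z]
def dip(yaw,tilt): return (Rz(yaw)*Ry(tilt)).as_matrix()
def tcp(p,R,T): # dipper pose-> tool pose
    RR=R@T;return p+R@G-6*RR[:,2],RR
E
cat > plan.py <<'E'
from kin import *
s=L[-1];print(np.abs(ik(s["eef_pos"],rot(s["ee_rot"]).as_matrix())-s["joints"]).max())
d=np.radians;DP=np.array([539,-220,0.]);DY=d(107.5)
out=[]
for al in range(-90,11,10):
  for sg in(1,-1):
    T=toolrel(d(al),sg);R=dip(DY,0)
    mg=min(marg(ik(tcp(DP+[0,0,h],R,T)[0]-b*(R@T)[:,2],R@T)) for h,b in((0,0),(0,50),(0,110),(100,0)))
    if mg<.05: continue
    for psi in range(0,360,15):
      mp=9;qs=[]
      for th in range(0,131,10):
        R=dip(d(psi),d(th));l=np.array([551,228,115])-20*R[:,0]*[1,1,0]*0
        l=l-25*np.array([np.cos(d(psi)),np.sin(d(psi)),0]);q=ik(*tcp(l-R@LIP,R,T));mp=min(mp,marg(q))
        if mp<.05:break
        qs.append(q)
      if mp>=.05:
        qs=np.array(qs);out.append((min(mg,mp),al,sg,psi,np.abs(np.diff(qs,axis=0)).max(),qs[0].round(1).tolist(),qs[-1].round(1).tolist()))
out.sort(key=lambda o:-o[0])
for o in out[:25]:print(o)
E
python3 plan.py
```

```text
1.2675049898547286e-09
(np.float64(0.735549814769132), -90, 1, 270, np.float64(0.1929615646922065), [0.5, 0.8, 1.0, -0.0, 1.4, 0.5], [-0.3, 1.0, 1.6, 1.7, 2.3, -0.8])
(np.float64(0.7346307245862285), -80, 1, 285, np.float64(0.17995125922887897), [0.6, 0.7, 1.1, -0.2, 1.4, 0.4], [-0.3, 1.0, 1.3, 1.6, 2.3, -0.6])
(np.float64(0.6980513717737153), -90, 1, 285, np.float64(0.1822792564849814), [0.5, 0.7, 1.2, -0.0, 1.3, 0.3], [-0.3, 1.1, 1.3, 1.8, 2.4, -0.6])
(np.float64(0.6978417963649253), -80, 1, 270, np.float64(0.19013577405819027), [0.5, 0.9, 0.9, -0.1, 1.5, 0.6], [-0.4, 0.9, 1.6, 1.6, 2.2, -0.9])
(np.float64(0.6514314033750384), -80, 1, 300, np.float64(0.18519963931636615), [0.6, 0.6, 1.3, -0.2, 1.2, 0.1], [-0.2, 1.2, 1.0, 1.7, 2.5, -0.4])
(np.float64(0.6319020762777776), -90, 1, 255, np.float64(0.22497563136711551), [0.5, 0.9, 0.8, -0.0, 1.4, 0.7], [-0.4, 0.9, 1.8, 1.8, 2.3, -1.1])
(np.float64(0.6032860054948244), -90, 1, 300, np.float64(0.18773647210580768), [0.5, 0.6, 1.4, -0.0, 1.2, 0.0], [-0.2, 1.2, 1.1, 1.9, 2.5, -0.3])
(np.float64(0.5316013685641945), -90, 1, 315, np.float64(0
[... 1866 characters left out ...]
442), -70, 1, 255, np.float64(0.22015452082582398), [0.5, 1.1, 0.4, -0.3, 1.9, 0.8], [-0.5, 0.8, 1.9, 1.6, 2.0, -1.0])
(np.float64(0.20598537106871406), -90, 1, 210, np.float64(0.6532410529588099), [0.3, 1.1, 0.4, 0.0, 1.6, 1.3], [-0.1, 0.9, 2.3, 2.4, 2.3, -1.6])
(np.float64(0.18578624758611284), -90, 1, 330, np.float64(0.3499329178612056), [0.5, 0.4, 1.7, -0.0, 1.1, -0.6], [-0.0, 1.5, 0.4, 2.4, 2.6, 0.6])
(np.float64(0.18140683972454263), -80, 1, 240, np.float64(0.2867781520482586), [0.4, 1.1, 0.4, -0.1, 1.8, 0.9], [-0.4, 0.8, 2.1, 1.8, 2.1, -1.3])
(np.float64(0.06691800369742956), -90, 1, 195, np.float64(1.8075324521871987), [0.2, 1.1, 0.4, -0.0, 1.6, 1.5], [0.1, 0.9, 2.3, 3.0, 2.3, -1.6])
```

```bash
cat > plan2.py <<'E'
from kin import *
d=np.radians
for al in(-60,-65,-70):
  T=toolrel(d(al),1)
  R=dip(d(107.5),0);Z=(R@T)[:,2];p,RR=tcp(np.array([539,-220,0]),R,T)
  for b in(0,120):print(al,"grasp",b,(p-b*Z).round(0),ik(p-b*Z,RR).round(2))
  for psi in(270,285,300):
   for dirn in(1,-1):
    y1=107.5;y2=psi if dirn>0 else psi-360
    g0=np.array([571,-322]);c=np.array([np.cos(d(psi)),np.sin(d(psi))]);g1=np.array([551,228])-25*c-177*c
    for rm in(380,450,520):
      qs=[]
      for t in np.linspace(0,1,41):
        a=(1-t)*np.arctan2(*g0[::-1])+t*np.arctan2(*g1[::-1]);r=((1-t)*np.hypot(*g0)+t*np.hypot(*g1));r+=(rm-r)*min(1,4*t*(1-t)*1.3)
        R=dip(d(y1+t*(y2-y1)),0);gz=np.array([r*np.cos(a),r*np.sin(a),260]);q=ik(gz-6*(R@T)[:,2],R@T);qs.append(q)
      m=[marg(q) for q in qs]
      ok=all(q is not None for q in qs)
      print(al,psi,dirn,rm,round(min(m),2),np.abs(np.diff(qs,axis=0)).max(0).round(2) if ok else "")
  best=[]
  for y in range(0,360,15):
    R=dip(d(y),0);m=min(marg(ik(*tcp(np.array([443,-28,h]),R,T))) for h in(4,60,150));best.append((round(m,2),y))
  print(al,"place",sorted(best)[::-1][:12])
E
python3 plan2.py
```

```text
-60 grasp 0 [ 572. -325.  105.] [-0.78  0.98  0.86  0.24  1.77  2.05]
-60 grasp 120 [ 590. -382.  209.] [-0.81  1.08  0.39  0.26  2.13  2.11]
-60 270 1 380 0.21 [0.04 0.15 0.27 0.03 0.1  0.1 ]
-60 270 1 450 0.21 [0.04 0.12 0.22 0.03 0.08 0.08]
-60 270 1 520 0.21 [0.04 0.08 0.16 0.03 0.05 0.07]
-60 270 -1 380 -0.21 [0.09 0.19 0.35 0.13 0.19 6.17]
-60 270 -1 450 -0.22 [0.07 0.16 0.3  0.12 0.17 6.18]
-60 270 -1 520 -0.25 [0.06 0.13 0.25 0.12 0.15 6.18]
-60 285 1 380 0.45 [0.04 0.1  0.18 0.04 0.06 0.08]
-60 285 1 450 0.45 [0.04 0.07 0.13 0.03 0.05 0.07]
-60 285 1 520 0.45 [0.04 0.05 0.08 0.03 0.02 0.06]
-60 285 -1 380 -0.24 [0.08 0.13 0.24 0.12 0.13 6.17]
-60 285 -1 450 -0.23 [0.07 0.11 0.19 0.12 0.11 6.18]
-60 285 -1 520 -0.21 [0.06 0.08 0.15 0.11 0.1  6.19]
-60 300 1 380 0.45 [0.04 0.1  0.18 0.04 0.06 0.09]
-60 300 1 450 0.45 [0.04 0.07 0.14 0.04 0.05 0.08]
-60 300 1 520 0.45 [0.04 0.05 0.09 0.03 0.03 0.07]
-60 300 -1 380 -0.25 [0.08 0.13 0.24 0.11 0.12 6.18]
-60 300 -1 450 -0.25 [0.07 0.11 0.2  0.11 0.11 6.18]
-60 300 -1 520 -0.24 [0.06 0.08 0.15 0.11 0.09 6.19]
-60 place [(np.float64
[... 2361 characters left out ...]
 0.09 0.16 0.06 0.09 6.18]
-70 285 -1 520 -0.25 [0.05 0.07 0.12 0.06 0.08 6.18]
-70 300 1 380 0.58 [0.04 0.09 0.16 0.02 0.06 0.07]
-70 300 1 450 0.58 [0.04 0.07 0.12 0.02 0.04 0.07]
-70 300 1 520 0.58 [0.04 0.05 0.08 0.02 0.03 0.06]
-70 300 -1 380 -0.24 [0.06 0.12 0.2  0.06 0.1  6.18]
-70 300 -1 450 -0.23 [0.05 0.09 0.16 0.06 0.08 6.18]
-70 300 -1 520 -0.22 [0.05 0.07 0.12 0.05 0.07 6.19]
-70 place [(np.float64(1.03), 210), (np.float64(1.03), 150), (np.float64(1.0), 195), (np.float64(1.0), 135), (np.float64(0.98), 180), (np.float64(0.98), 165), (np.float64(0.97), 225), (np.float64(0.91), 240), (np.float64(0.84), 255), (np.float64(0.82), 120), (np.float64(0.71), 270), (np.float64(0.65), 105)]
```

```bash
cat > go.py <<'E'
from kin import *
d=np.radians
def go(tp,TR,N,flip=False,start=None,rn=2):
    s=ctrl.sense() if start is None else start
    p=np.array(s["eef_pos"]);R=rot(s["ee_rot"]) if start is None else Ro.from_matrix(start["R"])
    rv=(R.inv()*Ro.from_matrix(TR)).as_rotvec()
    if flip and rv[2]<0: rv*=(1-2*np.pi/np.linalg.norm(rv))
    R0=R;p0=p.copy();mm=9;dm=0;ql=None
    for i in range(N):
        tgt=p0+(np.array(tp)-p0)*(i+1)/N
        sh=np.round(R.inv().apply(tgt-p)/25,rn);w=np.round((R.inv()*R0*Ro.from_rotvec(rv*(i+1)/N)).as_rotvec()/d(6),rn)
        p=p+R.apply(sh*25);R=R*Ro.from_rotvec(w*d(6))
        q=ik(p,R.as_matrix());mm=min(mm,marg(q))
        if ql is not None and q is not None:dm=max(dm,np.abs(q-ql).max())
        ql=q
        print(sh.tolist(),w.tolist())
        if i%5==4:print()
    print("end",p.round(1),"margin",round(mm,2),"maxdq/row",round(dm,3))
    return {"eef_pos":p,"R":R.as_matrix()}
T=toolrel(d(-65),1)
E
python3 - <<'E'
from go import *
R=dip(d(107.5),0);p,RR=tcp(np.array([539,-220,0]),R,T)
go(p-110*RR[:,2],RR,30,True)
E
```

```text
[-0.63, -0.14, 0.15] [0.2, 0.27, 1.05]
[-0.64, -0.06, 0.14] [0.19, 0.27, 1.06]
[-0.64, 0.0, 0.12] [0.2, 0.27, 1.05]
[-0.65, 0.09, 0.1] [0.2, 0.27, 1.06]
[-0.63, 0.15, 0.08] [0.19, 0.27, 1.05]

[-0.62, 0.23, 0.06] [0.2, 0.27, 1.06]
[-0.59, 0.29, 0.03] [0.2, 0.27, 1.05]
[-0.55, 0.35, 0.01] [0.19, 0.27, 1.06]
[-0.51, 0.42, -0.01] [0.2, 0.27, 1.05]
[-0.46, 0.47, -0.03] [0.2, 0.27, 1.06]

[-0.41, 0.52, -0.06] [0.2, 0.27, 1.05]
[-0.34, 0.55, -0.07] [0.19, 0.27, 1.06]
[-0.28, 0.59, -0.1] [0.2, 0.27, 1.05]
[-0.21, 0.61, -0.12] [0.2, 0.27, 1.06]
[-0.14, 0.63, -0.14] [0.19, 0.27, 1.05]

[-0.06, 0.64, -0.15] [0.2, 0.27, 1.05]
[0.01, 0.64, -0.16] [0.2, 0.27, 1.06]
[0.09, 0.63, -0.18] [0.19, 0.27, 1.05]
[0.16, 0.61, -0.18] [0.2, 0.27, 1.06]
[0.23, 0.58, -0.2] [0.2, 0.27, 1.05]

[0.3, 0.55, -0.19] [0.19, 0.27, 1.06]
[0.37, 0.52, -0.2] [0.2, 0.27, 1.05]
[0.42, 0.46, -0.2] [0.2, 0.27, 1.06]
[0.48, 0.41, -0.19] [0.2, 0.27, 1.05]
[0.52, 0.35, -0.19] [0.19, 0.27, 1.06]

[0.57, 0.28, -0.18] [0.2, 0.27, 1.05]
[0.6, 0.22, -0.17] [0.2, 0.27, 1.06]
[0.62, 0.15, -0.15] [0.19, 0.27, 1.05]
[0.64, 0.07, -0.14] [0.2, 0.27, 1.05]
[0.65, 0.01, -0.12] [0.2, 0.27, 1.06]

end [ 585.8 -368.9  204.7] margin 0.4 maxdq/row 0.106
```

Emit:
step_arm:
  increments:
    - {"dx":-0.6,"dy":-0.1,"dz":0.1,"wx":0.2,"wy":0.25,"wz":1}
    - {"dx":-0.6,"dy":-0.1,"dz":0.1,"wx":0.2,"wy":0.25,"wz":1}
    - {"dx":-0.6,"dy":0,"dz":0.1,"wx":0.2,"wy":0.25,"wz":1}
    - {"dx":-0.6,"dy":0.1,"dz":0.1,"wx":0.2,"wy":0.25,"wz":1}
    - {"dx":-0.6,"dy":0.2,"dz":0.1,"wx":0.2,"wy":0.25,"wz":1}

```text
time_s: 2.8
eef_pos: [424.7, -1.6, 319.6]
ee_rot: [-0.18, 0.611, 0.746, -0.195]
force: [0.0, -0.5, -0.3]
grip_width: 0.998
grip_force: 0.0
```

Emit:
step_arm:
  increments:
    - {"dx":-0.6,"dy":0.2,"dz":0.1,"wx":0.2,"wy":0.25,"wz":1}
    - {"dx":-0.6,"dy":0.3,"dz":0,"wx":0.2,"wy":0.25,"wz":1}
    - {"dx":-0.6,"dy":0.4,"dz":0,"wx":0.2,"wy":0.25,"wz":1}
    - {"dx":-0.5,"dy":0.4,"dz":0,"wx":0.2,"wy":0.25,"wz":1}
    - {"dx":-0.5,"dy":0.5,"dz":0,"wx":0.2,"wy":0.25,"wz":1}

```text
time_s: 3.3
eef_pos: [460.5, -74.0, 295.0]
ee_rot: [-0.203, 0.784, 0.538, -0.233]
force: [0.1, 0.0, 0.0]
grip_width: 0.995
grip_force: 0.0
```

Emit:
step_arm:
  increments:
    - {"dx":-0.4,"dy":0.5,"dz":0,"wx":0.2,"wy":0.25,"wz":1}
    - {"dx":-0.3,"dy":0.6,"dz":-0.1,"wx":0.2,"wy":0.25,"wz":1}
    - {"dx":-0.3,"dy":0.6,"dz":-0.1,"wx":0.2,"wy":0.25,"wz":1}
    - {"dx":-0.2,"dy":0.6,"dz":-0.1,"wx":0.2,"wy":0.25,"wz":1}
    - {"dx":-0.1,"dy":0.6,"dz":-0.1,"wx":0.2,"wy":0.25,"wz":1}

```text
time_s: 3.8
eef_pos: [497.9, -141.3, 268.7]
ee_rot: [-0.211, 0.898, 0.29, -0.254]
force: [-0.1, 0.3, 0.8]
grip_width: 0.998
grip_force: 0.0
```

Emit:
step_arm:
  increments:
    - {"dx":-0.1,"dy":0.6,"dz":-0.2,"wx":0.2,"wy":0.25,"wz":1}
    - {"dx":0,"dy":0.6,"dz":-0.2,"wx":0.2,"wy":0.25,"wz":1}
    - {"dx":0.1,"dy":0.6,"dz":-0.2,"wx":0.2,"wy":0.25,"wz":1}
    - {"dx":0.2,"dy":0.6,"dz":-0.2,"wx":0.2,"wy":0.25,"wz":1}
    - {"dx":0.2,"dy":0.6,"dz":-0.2,"wx":0.2,"wy":0.25,"wz":1}

```text
time_s: 4.3
eef_pos: [537.8, -208.4, 247.6]
ee_rot: [-0.202, 0.945, 0.02, -0.256]
force: [-0.1, -0.2, 0.4]
grip_width: 0.997
grip_force: 0.0
```

Run:
```python
from go import *
c=eyes.capture("top")
for l in ["dipper","dipper_grip","dipper_lip"]:
    for dd in eyes.landmark_of("top",l)[:3]: print(l,dd["p"],world(c,dd["point"]).round(0))
c=eyes.capture("side")
for l in ["dipper","dipper_grip","dipper_lip"]:
    for dd in eyes.landmark_of("side",l)[:3]: print(l,dd["p"],world(c,dd["point"]).round(0))
R=dip(d(107.5),0);p,RR=tcp(np.array([539,-220,0]),R,T)
go(p-110*RR[:,2],RR,12,True)
```

```text
dipper 0.91 [ 246. -247.    5.]
dipper 0.55 [ 536. -222.    0.]
dipper 0.21 [638. -31.  -2.]
dipper_lip 0.9 [ 184. -276.   64.]
dipper_lip 0.67 [ 514. -151.   61.]
dipper 0.74 [ 242. -247.   -3.]
dipper_grip 0.93 [ 336. -200.  102.]
dipper_grip 0.58 [ 571. -321.   97.]
dipper_grip 0.29 [ 685. -352.    0.]
dipper_lip 0.81 [ 516. -154.   59.]
dipper_lip 0.79 [ 183. -278.   63.]
[0.13, 0.54, -0.16] [0.19, 0.27, 0.97]
[0.19, 0.52, -0.17] [0.2, 0.26, 0.96]
[0.25, 0.5, -0.18] [0.19, 0.27, 0.97]
[0.3, 0.47, -0.18] [0.19, 0.27, 0.97]
[0.34, 0.43, -0.17] [0.2, 0.26, 0.96]

[0.4, 0.39, -0.18] [0.19, 0.27, 0.97]
[0.44, 0.34, -0.17] [0.2, 0.26, 0.96]
[0.47, 0.29, -0.16] [0.19, 0.27, 0.97]
[0.51, 0.24, -0.16] [0.19, 0.27, 0.97]
[0.53, 0.19, -0.15] [0.2, 0.26, 0.96]

[0.55, 0.12, -0.13] [0.19, 0.27, 0.97]
[0.57, 0.07, -0.12] [0.19, 0.27, 0.97]
end [ 586.  -368.9  204.7] margin 0.4 maxdq/row 0.096
```

Emit:
step_arm:
  increments:
    - {"dx":0.15,"dy":0.55,"dz":-0.2,"wx":0.2,"wy":0.27,"wz":0.97}
    - {"dx":0.2,"dy":0.5,"dz":-0.2,"wx":0.2,"wy":0.27,"wz":0.97}
    - {"dx":0.25,"dy":0.5,"dz":-0.2,"wx":0.2,"wy":0.27,"wz":0.97}
    - {"dx":0.3,"dy":0.5,"dz":-0.2,"wx":0.2,"wy":0.27,"wz":0.97}
    - {"dx":0.35,"dy":0.45,"dz":-0.2,"wx":0.2,"wy":0.27,"wz":0.97}

```text
time_s: 5.2
eef_pos: [559.4, -277.6, 232.0]
ee_rot: [-0.181, 0.924, -0.245, -0.232]
force: [0.2, 0.2, 0.1]
grip_width: 0.996
grip_force: 0.0
```

Emit:
step_arm:
  increments:
    - {"dx":0.4,"dy":0.4,"dz":-0.2,"wx":0.2,"wy":0.27,"wz":0.97}
    - {"dx":0.45,"dy":0.35,"dz":-0.2,"wx":0.2,"wy":0.27,"wz":0.97}
    - {"dx":0.45,"dy":0.3,"dz":-0.15,"wx":0.2,"wy":0.27,"wz":0.97}
    - {"dx":0.5,"dy":0.25,"dz":-0.15,"wx":0.2,"wy":0.27,"wz":0.97}
    - {"dx":0.55,"dy":0.2,"dz":-0.15,"wx":0.2,"wy":0.27,"wz":0.97}

```text
time_s: 5.7
eef_pos: [578.7, -346.4, 214.3]
ee_rot: [-0.147, 0.836, -0.492, -0.192]
force: [0.2, 0.3, 0.3]
grip_width: 0.994
grip_force: 0.0
```

Emit:
step_arm:
  increments:
    - {"dx":0.55,"dy":0.1,"dz":-0.15,"wx":0.2,"wy":0.27,"wz":0.97}
    - {"dx":0.55,"dy":0.1,"dz":-0.1,"wx":0.2,"wy":0.27,"wz":0.97}
    - {"dx":0,"dy":0,"dz":0,"wx":0,"wy":0,"wz":0}

```text
time_s: 6.0
eef_pos: [585.6, -373.6, 206.5]
ee_rot: [-0.13, 0.784, -0.582, -0.173]
force: [-0.2, 0.0, 0.2]
grip_width: 0.993
grip_force: 0.0
```

Run:
```python
from go import *
c=eyes.capture("top")
for l in ["dipper","dipper_grip","dipper_lip"]:
    for dd in eyes.landmark_of("top",l)[:3]: print(l,dd["p"],world(c,dd["point"]).round(0))
R=dip(d(107.5),0);p,RR=tcp(np.array([538,-220.,0]),R,T);print(p)
go(p,RR,6)
```

```text
dipper 0.86 [ 539. -221.   -1.]
dipper 0.81 [ 246. -244.    3.]
dipper_grip 0.76 [ 570. -321.  102.]
dipper_grip 0.27 [ 520. -238.   18.]
dipper_grip 0.2 [ 518. -153.   59.]
dipper_lip 0.89 [ 516. -156.   60.]
dipper_lip 0.63 [ 185. -279.   64.]
dipper_lip 0.25 [444. -28.   1.]
[ 570.93802312 -324.46606293  105.03784672]
[-0.01, 0.01, 0.76] [-0.01, 0.0, -0.01]
[-0.02, 0.0, 0.76] [-0.01, 0.0, -0.01]
[-0.01, 0.01, 0.75] [-0.02, 0.0, -0.0]
[-0.02, 0.0, 0.76] [-0.01, 0.0, -0.01]
[-0.01, 0.0, 0.76] [-0.01, 0.0, -0.01]

[-0.02, 0.01, 0.76] [-0.01, 0.0, -0.01]
end [ 570.8 -324.4  105.1] margin 0.46 maxdq/row 0.067
```

Emit:
step_arm:
  increments:
    - {"dx":0,"dy":0,"dz":0.8,"wx":0,"wy":0,"wz":0}
    - {"dx":0,"dy":0,"dz":0.8,"wx":0,"wy":0,"wz":0}
    - {"dx":0,"dy":0,"dz":0.8,"wx":0,"wy":0,"wz":0}
    - {"dx":0,"dy":0,"dz":0.8,"wx":0,"wy":0,"wz":0}
    - {"dx":0,"dy":0,"dz":0.8,"wx":0,"wy":0,"wz":0}
  fingers: 50

```text
time_s: 6.7
eef_pos: [574.0, -331.4, 115.8]
ee_rot: [-0.131, 0.785, -0.58, -0.173]
force: [-0.1, -0.6, 0.3]
grip_width: 0.583
grip_force: 0.0
```

Emit:
step_arm:
  increments:
    - {"dx":0,"dy":0,"dz":0.6,"wx":0,"wy":0,"wz":0}
    - {"dx":0,"dy":0,"dz":0,"wx":0,"wy":0,"wz":0}

```text
time_s: 6.9
eef_pos: [571.8, -324.6, 101.2]
ee_rot: [-0.131, 0.785, -0.58, -0.175]
force: [0.4, -0.1, 0.0]
grip_width: 0.587
grip_force: 0.0
```

Run:
```python
from h import *
ims=[]
for n,(x,y) in {"side":(410,310),"top":(400,195)}.items():
    f=eyes.capture(n)["frame"][y-60:y+60,x-60:x+60]; ims.append(cv2.resize(f,(390,390),interpolation=cv2.INTER_CUBIC))
cv2.imwrite("pics/grasp.png",cv2.hconcat(ims))
```

```text
(no output)
```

View pics/grasp.png

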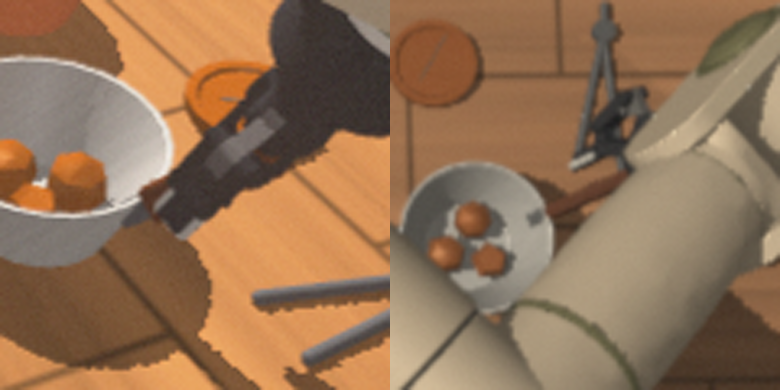

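The side crop shows the fingers straddling the handle at crop px (160,200), with the lumps still in the bowl. I'll close the fingers.

Emit:
step_arm:
  increments:
    - {"dx":0,"dy":0,"dz":0,"wx":0,"wy":0,"wz":0}
    - {"dx":0,"dy":0,"dz":0,"wx":0,"wy":0,"wz":0}
    - {"dx":0,"dy":0,"dz":0,"wx":0,"wy":0,"wz":0}
    - {"dx":0,"dy":0,"dz":0,"wx":0,"wy":0,"wz":0}
    - {"dx":0,"dy":0,"dz":0,"wx":0,"wy":0,"wz":0}
  fingers: 0
  squeeze: 110

```text
time_s: 7.5
eef_pos: [572.3, -326.7, 103.3]
ee_rot: [-0.13, 0.785, -0.581, -0.172]
force: [-0.6, -3.0, 6.4]
grip_width: 0.15
grip_force: 107.3
```

Run:
```python
from go import *
s=ctrl.sense();p=s["eef_pos"];R=rot(s["ee_rot"]).as_matrix();print(p,s["grip_force"],s["grip_width"],R.round(2).tolist(),s["force"])
print("up in tool",R.T@[0,0,1])
```

```text
[ 572.3297281  -326.71736381  103.2820239 ] 107.34772324562073 0.14965976679776727 [[0.27, -0.96, -0.12], [-0.87, -0.29, 0.4], [-0.42, -0.0, -0.91]] [-0.60620935 -2.96903229  6.36223951]
up in tool [-0.42172997 -0.00448523 -0.90671038]
```

Emit:
step_arm:
  increments:
    - {"dx":-0.1,"dy":0,"dz":-0.2,"wx":0,"wy":0,"wz":0}
    - {"dx":-0.2,"dy":0,"dz":-0.45,"wx":0,"wy":0,"wz":0}
    - {"dx":-0.35,"dy":0,"dz":-0.75,"wx":0,"wy":0,"wz":0}
    - {"dx":-0.35,"dy":0,"dz":-0.75,"wx":0,"wy":0,"wz":0}
    - {"dx":-0.35,"dy":0,"dz":-0.75,"wx":0,"wy":0,"wz":0}

```text
time_s: 8.0
eef_pos: [572.0, -326.5, 183.9]
ee_rot: [-0.13, 0.785, -0.581, -0.172]
force: [0.5, 0.7, -2.1]
grip_width: 0.144
grip_force: 107.3
```

Emit:
step_arm:
  increments:
    - {"dx":-0.35,"dy":0,"dz":-0.75,"wx":0,"wy":0,"wz":0}
    - {"dx":-0.35,"dy":0,"dz":-0.75,"wx":0,"wy":0,"wz":0}
    - {"dx":-0.3,"dy":0,"dz":-0.6,"wx":0,"wy":0,"wz":0}
    - {"dx":-0.2,"dy":0,"dz":-0.4,"wx":0,"wy":0,"wz":0}
    - {"dx":0,"dy":0,"dz":0,"wx":0,"wy":0,"wz":0}

```text
time_s: 8.5
eef_pos: [571.7, -326.0, 253.6]
ee_rot: [-0.13, 0.785, -0.581, -0.171]
force: [0.4, 0.5, -2.5]
grip_width: 0.149
grip_force: 107.3
```

Run:
```python
from go import *
s=ctrl.sense();p=s["eef_pos"];R=rot(s["ee_rot"]).as_matrix();print(p,s["grip_force"],s["force"])
# expected dipper from grasp
Rd=dip(d(107.5),0);q0=np.array([572.3,-326.7,103.3]);print("rel z expected, dipper at",np.array([538.5,-220.5,0])+p-q0,"lip",p-q0+np.array([538.5,-220.5,0])+Rd@LIP)
for n in("top","side"):
    c=eyes.capture(n)
    if n=="side":cv2.imwrite("pics/lift.png",c["frame"])
    for l in ["dipper","dipper_grip","dipper_lip"]:
        for dd in eyes.landmark_of(n,l)[:3]: print(n,l,round(dd["p"],2),world(c,dd["point"]).round(0))
```

```text
[ 571.71943307 -325.97721252  253.55363692] 107.27855443954468 [ 0.436521    0.49137917 -2.49278124]
rel z expected, dipper at [ 537.91943307 -219.77721252  150.25363692] lip [ 516.8700271  -153.01702597  212.25363692]
top dipper 0.68 [ 536. -222.  153.]
top dipper 0.67 [ 246. -247.    1.]
top dipper_grip 0.77 [ 569. -321.  252.]
top dipper_grip 0.27 [ 709. -188.   -2.]
top dipper_lip 0.87 [ 183. -276.   60.]
top dipper_lip 0.72 [ 536. -219.  149.]
top dipper_lip 0.7 [ 521. -155.  210.]
side dipper 0.84 [ 246. -252.   -6.]
side dipper 0.81 [ 538. -216.  151.]
side dipper 0.43 [442. -30.  -6.]
side dipper_grip 0.69 [ 568. -323.  246.]
side dipper_grip 0.69 [ 342. -199.  102.]
side dipper_lip 0.92 [ 518. -151.  209.]
side dipper_lip 0.77 [ 184. -276.   63.]
```

View pics/lift.png

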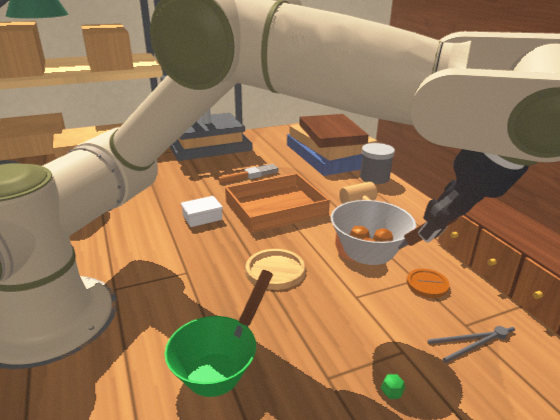

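The side view shows the dipper lifted and level at about px (370,235), with the lumps visible inside. Next I plan the carry with a slow yaw to 285°.

```bash
cat > rows.py <<'E'
from go import *
Rd0=dip(d(107.5),0);t0=np.array([572.3,-326.7,103.3]);Rt0=rot(np.array([-.13,.785,-.581,-.172])/np.linalg.norm([-.13,.785,-.581,-.172])).as_matrix()
TR=Rd0.T@Rt0; TP=Rd0.T@(t0-np.array([538.5,-220.5,0]))   # tool in dipper frame
def tool(p,yaw,tilt):
    R=dip(d(yaw),d(tilt));return np.array(p)+R@TP,R@TR
def dpose():
    s=ctrl.sense();R=rot(s["ee_rot"]).as_matrix()@TR.T;p=s["eef_pos"]-R@TP
    yz=Ro.from_matrix(R).as_euler("ZYX",degrees=True);return p,yz
def ease(n,k=4):
    v=np.ones(n);r=(np.arange(k)+1)/(k+1);v[:k]=r;v[-k:]=r[::-1];return np.cumsum(v)/v.sum()
def emit(poses,rn=1):
    s=ctrl.sense();p=s["eef_pos"].copy();R=rot(s["ee_rot"]);mm=9;dm=np.zeros(6);ql=s["joints"]
    for i,(tp,TRm) in enumerate(poses):
        sh=np.round(R.inv().apply(tp-p)/25,rn);w=np.round((R.inv()*Ro.from_matrix(TRm)).as_rotvec()/d(6),rn)
        p=p+R.apply(sh*25);R=R*Ro.from_rotvec(w*d(6));q=ik(p,R.as_matrix())
        mm=min(mm,marg(q));dm=np.maximum(dm,np.abs(q-ql));ql=q
        print((sh+0).tolist(),(w+0).tolist())
        if i%5==4:print()
    print("margin",round(mm,2),"dq",dm.round(2),"end",p.round(0))
E
python3 - <<'E'
from rows import *
print(dpose())
c=np.array([np.cos(d(285)),np.sin(d(285))]);lip=np.array([551,228])-25*c
p1=np.r_[lip-70*c,100.]; print(p1)
p0,y0=dpose();P0,_=tool(p0,y0[0],0);P1,_=tool(p1,285,0);print(P1)
poses=[]
for t in ease(40):
    yaw=y0[0]+t*(285-y0[0]) if y0[0]>0 else None
    pt=P0+(P1-P0)*t;pt[2]=P0[2]+(P1[2]-P0[2])*max(0,(t-.7)/.3)
    poses.append((pt,tool([0,0,0],yaw,0)[1]))
emit(poses)
E
```

```text
(array([ 537.55748525, -219.35664415,  148.30203558]), array([ 1.07452172e+02, -1.41118765e-01,  3.36136337e-02]))
[526.41219072 319.7629535  100.        ]
[497.27673976 427.33620992 203.3       ]
[-0.2, 0.0, 0.1] [-0.1, 0.0, -0.2]
[-0.3, -0.1, 0.1] [-0.1, 0.0, -0.2]
[-0.4, -0.1, 0.2] [-0.2, 0.0, -0.5]
[-0.6, -0.2, 0.3] [-0.3, 0.0, -0.6]
[-0.7, -0.3, 0.3] [-0.3, 0.0, -0.7]

[-0.7, -0.4, 0.3] [-0.4, 0.0, -0.8]
[-0.6, -0.4, 0.3] [-0.3, 0.0, -0.7]
[-0.6, -0.5, 0.3] [-0.4, 0.0, -0.8]
[-0.6, -0.6, 0.3] [-0.3, 0.0, -0.7]
[-0.5, -0.6, 0.2] [-0.4, 0.0, -0.8]

[-0.5, -0.6, 0.3] [-0.3, 0.0, -0.7]
[-0.5, -0.7, 0.2] [-0.4, 0.0, -0.8]
[-0.3, -0.8, 0.1] [-0.3, 0.0, -0.7]
[-0.3, -0.7, 0.2] [-0.3, 0.0, -0.7]
[-0.3, -0.8, 0.1] [-0.4, 0.0, -0.8]

[-0.2, -0.8, 0.1] [-0.3, 0.0, -0.7]
[-0.1, -0.9, 0.1] [-0.4, 0.0, -0.8]
[-0.1, -0.8, 0.0] [-0.3, 0.0, -0.7]
[0.0, -0.8, 0.0] [-0.4, 0.0, -0.8]
[0.1, -0.9, 0.0] [-0.3, 0.0, -0.7]

[0.1, -0.8, -0.1] [-0.4, 0.0, -0.8]
[0.2, -0.8, -0.1] [-0.3, 0.0, -0.7]
[0.3, -0.8, -0.1] [-0.3, 0.0, -0.8]
[0.3, -0.8, -0.1] [-0.4, -0.1, -0.7]
[0.4, -0.7, -0.2] [-0.3, 0.0, -0.8]

[0.4, -0.7, -0.2] [-0.4, 0.0, -0.7]
[0.5, -0.6, -0.2] [-0.3, 0.0, -0.7]
[0.6, -0.6, -0.1] [-0.4, 0.0, -0.8]
[0.7, -0.6, -0.2] [-0.3, 0.0, -0.7]
[0.7, -0.5, -0.1] [-0.4, 0.0, -0.8]

[0.7, -0.4, -0.1] [-0.3, 0.0, -0.7]
[0.8, -0.4, -0.2] [-0.4, 0.0, -0.8]
[0.7, -0.3, -0.1] [-0.3, 0.0, -0.7]
[0.8, -0.2, -0.2] [-0.4, 0.0, -0.8]
[0.9, -0.1, -0.2] [-0.3, 0.0, -0.7]

[0.8, -0.1, -0.2] [-0.4, 0.0, -0.8]
[0.7, 0.0, -0.2] [-0.2, 0.0, -0.5]
[0.5, 0.0, -0.1] [-0.2, 0.0, -0.5]
[0.3, 0.0, 0.0] [-0.2, 0.0, -0.3]
[0.2, 0.0, -0.1] [-0.1, 0.0, -0.1]

margin 0.56 dq [0.05 0.03 0.04 0.03 0.02 0.06] end [496. 428. 204.]
```

Emit:
step_arm:
  increments:
    - {"dx":-0.2,"dy":0,"dz":0.1,"wx":-0.07,"wy":0,"wz":-0.15}
    - {"dx":-0.3,"dy":-0.1,"dz":0.1,"wx":-0.14,"wy":0,"wz":-0.3}
    - {"dx":-0.4,"dy":-0.1,"dz":0.2,"wx":-0.21,"wy":0,"wz":-0.45}
    - {"dx":-0.6,"dy":-0.2,"dz":0.3,"wx":-0.28,"wy":0,"wz":-0.6}
    - {"dx":-0.7,"dy":-0.3,"dz":0.3,"wx":-0.35,"wy":0,"wz":-0.75}

```text
time_s: 9.4
eef_pos: [564.3, -262.2, 252.4]
ee_rot: [-0.106, 0.854, -0.473, -0.188]
force: [0.3, -1.0, -3.5]
grip_width: 0.148
grip_force: 107.3
```

Emit:
step_arm:
  increments:
    - {"dx":-0.7,"dy":-0.4,"dz":0.3,"wx":-0.35,"wy":0,"wz":-0.75}
    - {"dx":-0.6,"dy":-0.4,"dz":0.3,"wx":-0.35,"wy":0,"wz":-0.75}
    - {"dx":-0.6,"dy":-0.5,"dz":0.3,"wx":-0.35,"wy":0,"wz":-0.75}
    - {"dx":-0.6,"dy":-0.6,"dz":0.3,"wx":-0.35,"wy":0,"wz":-0.75}
    - {"dx":-0.5,"dy":-0.6,"dz":0.2,"wx":-0.35,"wy":0,"wz":-0.75}

```text
time_s: 9.9
eef_pos: [555.8, -157.1, 252.7]
ee_rot: [-0.063, 0.936, -0.277, -0.206]
force: [-0.5, 0.5, -2.3]
grip_width: 0.153
grip_force: 107.3
```

Emit:
step_arm:
  increments:
    - {"dx":-0.5,"dy":-0.6,"dz":0.3,"wx":-0.35,"wy":0,"wz":-0.75}
    - {"dx":-0.5,"dy":-0.7,"dz":0.2,"wx":-0.35,"wy":0,"wz":-0.75}
    - {"dx":-0.3,"dy":-0.8,"dz":0.1,"wx":-0.35,"wy":0,"wz":-0.75}
    - {"dx":-0.3,"dy":-0.7,"dz":0.2,"wx":-0.35,"wy":0,"wz":-0.75}
    - {"dx":-0.3,"dy":-0.8,"dz":0.1,"wx":-0.35,"wy":0,"wz":-0.75}

```text
time_s: 10.4
eef_pos: [543.2, -53.0, 252.3]
ee_rot: [-0.016, 0.974, -0.07, -0.214]
force: [0.1, 0.3, -3.2]
grip_width: 0.15
grip_force: 107.3
```

Emit:
step_arm:
  increments:
    - {"dx":-0.2,"dy":-0.8,"dz":0.1,"wx":-0.35,"wy":0,"wz":-0.75}
    - {"dx":-0.1,"dy":-0.9,"dz":0.1,"wx":-0.35,"wy":0,"wz":-0.75}
    - {"dx":-0.1,"dy":-0.8,"dz":0,"wx":-0.35,"wy":0,"wz":-0.75}
    - {"dx":0,"dy":-0.8,"dz":0,"wx":-0.35,"wy":0,"wz":-0.75}
    - {"dx":0.1,"dy":-0.9,"dz":0,"wx":-0.35,"wy":0,"wz":-0.75}

```text
time_s: 10.9
eef_pos: [531.6, 52.6, 251.4]
ee_rot: [0.031, 0.967, 0.141, -0.212]
force: [0.3, 0.9, -2.0]
grip_width: 0.151
grip_force: 107.3
```

```bash
python3 -c "
from rows import *
print(dpose(),ctrl.sense()['time_s'],ctrl.sense()['force'])"
```

```text
(array([425.53360462,  19.09352389, 147.76123707]), array([-1.62844116e+02,  1.50752319e-01,  2.28330337e-01])) 10.9 [ 0.28086487  0.86315495 -1.96586707]
```

On track: yaw is 197° and the dipper is level. Next come the last 20 rows.

Emit:
step_arm:
  increments:
    - {"dx":0.1,"dy":-0.8,"dz":-0.1,"wx":-0.35,"wy":0,"wz":-0.75}
    - {"dx":0.2,"dy":-0.8,"dz":-0.1,"wx":-0.35,"wy":0,"wz":-0.75}
    - {"dx":0.3,"dy":-0.8,"dz":-0.1,"wx":-0.35,"wy":0,"wz":-0.75}
    - {"dx":0.3,"dy":-0.8,"dz":-0.1,"wx":-0.35,"wy":0,"wz":-0.75}
    - {"dx":0.4,"dy":-0.7,"dz":-0.2,"wx":-0.35,"wy":0,"wz":-0.75}

```text
time_s: 11.4
eef_pos: [520.0, 156.9, 251.0]
ee_rot: [0.076, 0.914, 0.345, -0.201]
force: [0.1, -0.5, -3.2]
grip_width: 0.149
grip_force: 107.3
```

Emit:
step_arm:
  increments:
    - {"dx":0.4,"dy":-0.7,"dz":-0.2,"wx":-0.35,"wy":0,"wz":-0.75}
    - {"dx":0.4,"dy":-0.6,"dz":-0.2,"wx":-0.35,"wy":0,"wz":-0.75}
    - {"dx":0.5,"dy":-0.6,"dz":-0.2,"wx":-0.35,"wy":0,"wz":-0.75}
    - {"dx":0.6,"dy":-0.6,"dz":-0.2,"wx":-0.35,"wy":0,"wz":-0.75}
    - {"dx":0.6,"dy":-0.5,"dz":-0.2,"wx":-0.35,"wy":0,"wz":-0.75}

```text
time_s: 11.9
eef_pos: [503.6, 256.9, 247.2]
ee_rot: [0.119, 0.818, 0.534, -0.18]
force: [0.4, 0.5, -2.5]
grip_width: 0.149
grip_force: 107.3
```

Emit:
step_arm:
  increments:
    - {"dx":0.7,"dy":-0.4,"dz":-0.2,"wx":-0.35,"wy":0,"wz":-0.75}
    - {"dx":0.7,"dy":-0.4,"dz":-0.3,"wx":-0.35,"wy":0,"wz":-0.75}
    - {"dx":0.7,"dy":-0.3,"dz":-0.3,"wx":-0.35,"wy":0,"wz":-0.75}
    - {"dx":0.7,"dy":-0.2,"dz":-0.3,"wx":-0.35,"wy":0,"wz":-0.75}
    - {"dx":0.7,"dy":-0.1,"dz":-0.3,"wx":-0.35,"wy":0,"wz":-0.75}

```text
time_s: 12.4
eef_pos: [492.8, 357.6, 241.9]
ee_rot: [0.155, 0.684, 0.697, -0.15]
force: [0.0, -0.6, -1.9]
grip_width: 0.145
grip_force: 107.3
```

Emit:
step_arm:
  increments:
    - {"dx":0.6,"dy":-0.1,"dz":-0.3,"wx":-0.28,"wy":0,"wz":-0.6}
    - {"dx":0.4,"dy":0,"dz":-0.2,"wx":-0.21,"wy":0,"wz":-0.45}
    - {"dx":0.3,"dy":0,"dz":-0.1,"wx":-0.14,"wy":0,"wz":-0.3}
    - {"dx":0.1,"dy":0,"dz":0,"wx":-0.07,"wy":0,"wz":-0.15}
    - {"dx":0,"dy":0,"dz":0,"wx":0,"wy":0,"wz":0}

```text
time_s: 12.9
eef_pos: [488.4, 394.0, 240.4]
ee_rot: [0.168, 0.623, 0.752, -0.137]
force: [0.9, -0.1, -3.4]
grip_width: 0.149
grip_force: 107.3
```

Run:
```python
from rows import *
p0,y0=dpose();print(p0,y0,ctrl.sense()['time_s'])
for n in("top","side"):
    c=eyes.capture(n)
    if n=="side": cv2.imwrite("pics/prepour.png",c["frame"])
    for l in ["dipper","dipper_lip","tray","lump1"]:
        for dd in eyes.landmark_of(n,l)[:4]: print(n,l,round(dd["p"],2),world(c,dd["point"]).round(0))
```

```text
[511.35466787 284.71348618 137.31161632] [-78.7088342   -0.12773645   0.42450204] 12.9
top dipper 0.93 [ 245. -246.    2.]
top dipper 0.82 [510. 283. 138.]
top dipper_lip 0.97 [ 185. -277.   61.]
top dipper_lip 0.67 [528. 215. 198.]
top tray 0.55 [548. 234.  -2.]
top lump1 0.63 [ 493. -385.   19.]
top lump1 0.61 [ 712. -188.   -1.]
top lump1 0.43 [483. 282. 162.]
top lump1 0.42 [518. 263. 154.]
side dipper 0.71 [ 245. -248.   -2.]
side dipper 0.26 [442. -32.  -4.]
side dipper_lip 0.62 [ 186. -280.   62.]
side dipper_lip 0.35 [544. 435.   3.]
side tray 0.7 [549. 227.  -4.]
side lump1 0.72 [ 488. -387.   12.]
```

View pics/prepour.png

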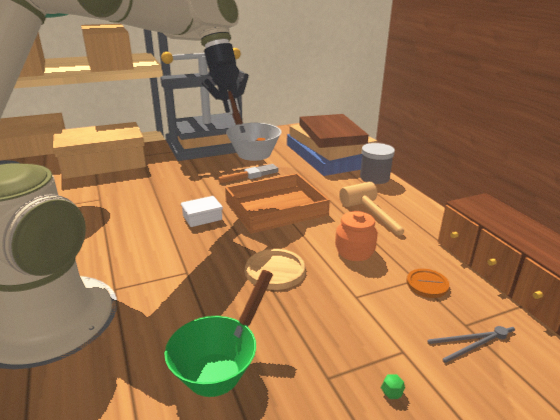

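```bash
cat > pour.py <<'E'
from rows import *
import sys
psi=281.5;c=np.array([np.cos(d(psi)),np.sin(d(psi)),0])
base=np.array([550,229,0])-32*c
def dp(th,lz): R=dip(d(psi),d(th));return tool(base+[0,0,lz]-R@LIP,psi,th)
E
python3 - <<'E'
from pour import *
P,R=dp(0,120);p0,_=dpose();print(P)
s=ctrl.sense();n=6
e=ease(n,2);R0=rot(s["ee_rot"]);rv=(R0.inv()*Ro.from_matrix(R)).as_rotvec()
poses=[(s["eef_pos"]+t*(P-s["eef_pos"]),(R0*Ro.from_rotvec(rv*t)).as_matrix()) for t in e]
ths=np.r_[3:60:5.5,60:126:4.5];print(len(ths))
for th in ths: poses.append(dp(th,120-40*min(1,max(0,(th-20)/70))))
emit(poses,2)
E
```

```text
[507.15055343 438.10360722 161.3       ]
26
[0.23, 0.09, 0.18] [0.0, 0.0, -0.01]
[0.47, 0.17, 0.37] [0.01, 0.0, -0.01]
[0.7, 0.26, 0.55] [0.02, 0.01, -0.02]
[0.69, 0.26, 0.55] [0.01, 0.0, -0.01]
[0.47, 0.18, 0.37] [0.01, 0.01, -0.02]

[0.23, 0.09, 0.18] [0.0, 0.0, 0.0]
[-0.25, 0.0, -0.3] [0.01, 0.5, -0.01]
[-0.46, -0.01, -0.54] [0.0, 0.92, 0.0]
[-0.46, 0.0, -0.55] [0.01, 0.91, -0.01]
[-0.47, 0.0, -0.54] [0.01, 0.92, -0.01]

[-0.45, 0.0, -0.43] [0.0, 0.92, -0.01]
[-0.46, 0.0, -0.42] [0.01, 0.91, 0.0]
[-0.48, 0.0, -0.42] [0.01, 0.92, -0.01]
[-0.49, 0.0, -0.42] [0.0, 0.92, -0.01]
[-0.5, 0.0, -0.42] [0.01, 0.91, 0.0]

[-0.51, 0.0, -0.43] [0.01, 0.92, -0.01]
[-0.52, 0.0, -0.43] [0.0, 0.92, -0.01]
[-0.19, 0.0, -0.16] [0.01, 0.33, 0.0]
[-0.43, 0.0, -0.37] [0.0, 0.75, -0.01]
[-0.44, 0.0, -0.36] [0.01, 0.75, 0.0]

[-0.45, 0.0, -0.38] [0.0, 0.75, -0.01]
[-0.45, 0.0, -0.38] [0.01, 0.75, -0.01]
[-0.46, 0.0, -0.38] [0.0, 0.75, 0.0]
[-0.46, 0.0, -0.4] [0.01, 0.75, -0.01]
[-0.44, 0.0, -0.41] [0.0, 0.75, 0.0]

[-0.37, 0.0, -0.45] [0.01, 0.75, -0.01]
[-0.38, 0.0, -0.45] [0.0, 0.75, -0.01]
[-0.37, 0.0, -0.45] [0.01, 0.75, 0.0]
[-0.38, 0.0, -0.45] [0.0, 0.75, -0.01]
[-0.37, 0.0, -0.44] [0.01, 0.75, 0.0]

[-0.38, 0.0, -0.45] [0.01, 0.75, -0.01]
[-0.37, 0.0, -0.45] [0.0, 0.75, -0.01]
margin 0.72 dq [0.06 0.06 0.04 0.1  0.05 0.08] end [570. 130. 210.]
```

Emit:
step_arm:
  increments:
    - {"dx":0.25,"dy":0.1,"dz":0.2,"wx":0,"wy":0,"wz":0}
    - {"dx":0.45,"dy":0.15,"dz":0.35,"wx":0,"wy":0,"wz":0}
    - {"dx":0.7,"dy":0.25,"dz":0.55,"wx":0,"wy":0,"wz":0}
    - {"dx":0.7,"dy":0.25,"dz":0.55,"wx":0,"wy":0,"wz":0}
    - {"dx":0.45,"dy":0.2,"dz":0.35,"wx":0,"wy":0,"wz":0}

```text
time_s: 13.9
eef_pos: [505.3, 435.2, 165.0]
ee_rot: [0.168, 0.623, 0.752, -0.138]
force: [1.2, -0.0, -2.6]
grip_width: 0.152
grip_force: 107.3
```

Emit:
step_arm:
  increments:
    - {"dx":0.25,"dy":0.1,"dz":0.2,"wx":0,"wy":0,"wz":0}
    - {"dx":-0.25,"dy":0,"dz":-0.3,"wx":0,"wy":0.5,"wz":0}
    - {"dx":-0.45,"dy":0,"dz":-0.55,"wx":0,"wy":0.9,"wz":0}
    - {"dx":-0.45,"dy":0,"dz":-0.55,"wx":0,"wy":0.9,"wz":0}
    - {"dx":-0.45,"dy":0,"dz":-0.55,"wx":0,"wy":0.9,"wz":0}

```text
time_s: 14.4
eef_pos: [511.5, 416.0, 220.4]
ee_rot: [0.039, 0.637, 0.769, -0.029]
force: [0.5, -0.2, -2.3]
grip_width: 0.147
grip_force: 107.4
```

Emit:
step_arm:
  increments:
    - {"dx":-0.45,"dy":0,"dz":-0.45,"wx":0,"wy":0.9,"wz":0}
    - {"dx":-0.45,"dy":0,"dz":-0.45,"wx":0,"wy":0.9,"wz":0}
    - {"dx":-0.5,"dy":0,"dz":-0.45,"wx":0,"wy":0.9,"wz":0}
    - {"dx":-0.5,"dy":0,"dz":-0.4,"wx":0,"wy":0.9,"wz":0}
    - {"dx":-0.5,"dy":0,"dz":-0.4,"wx":0,"wy":0.9,"wz":0}

```text
time_s: 14.9
eef_pos: [523.3, 352.7, 268.0]
ee_rot: [-0.141, 0.627, 0.757, 0.12]
force: [0.9, 0.2, -3.9]
grip_width: 0.146
grip_force: 107.4
```

Run:
```python
from pour import *
p0,y0=dpose();R=(Ro.from_euler("ZYX",y0,degrees=True)).as_matrix();print(p0,y0,"lip",p0+R@LIP)
th=y0[1];lz=(p0+R@LIP)[2];poses=[]
for t in np.r_[th+4.5:124:4.5]: poses.append(dp(t,lz-(lz-80)*min(1,(t-th)/45)))
emit(poses,2)
```

```text
[526.33065364 350.82960009 116.05655749] [-78.17133035  46.23903266   1.26789864] lip [544.08909138 259.3441423  108.37222912]
[-0.38, 0.06, -0.33] [0.18, 0.75, -0.04]
[-0.42, 0.0, -0.34] [0.0, 0.75, 0.0]
[-0.43, 0.0, -0.35] [0.01, 0.75, -0.01]
[-0.44, 0.0, -0.36] [0.0, 0.75, -0.01]
[-0.45, 0.0, -0.36] [0.01, 0.75, 0.0]

[-0.45, 0.0, -0.36] [0.01, 0.75, -0.01]
[-0.46, 0.0, -0.38] [0.0, 0.75, 0.0]
[-0.47, 0.0, -0.38] [0.01, 0.75, -0.01]
[-0.47, 0.0, -0.38] [0.0, 0.75, -0.01]
[-0.48, 0.0, -0.4] [0.01, 0.75, 0.0]

[-0.37, 0.0, -0.45] [0.0, 0.75, -0.01]
[-0.38, 0.0, -0.44] [0.01, 0.75, 0.0]
[-0.37, 0.0, -0.45] [0.0, 0.75, -0.01]
[-0.38, -0.01, -0.45] [0.01, 0.75, -0.01]
[-0.37, 0.0, -0.45] [0.0, 0.75, 0.0]

[-0.38, 0.0, -0.45] [0.01, 0.75, -0.01]
[-0.37, 0.0, -0.44] [0.0, 0.75, 0.0]
margin 1.05 dq [0.05 0.05 0.03 0.08 0.05 0.07] end [570. 130. 210.]
```

Emit:
step_arm:
  increments:
    - {"dx":-0.4,"dy":0,"dz":-0.35,"wx":0.1,"wy":0.75,"wz":0}
    - {"dx":-0.4,"dy":0,"dz":-0.35,"wx":0.1,"wy":0.75,"wz":0}
    - {"dx":-0.45,"dy":0,"dz":-0.35,"wx":0,"wy":0.75,"wz":0}
    - {"dx":-0.45,"dy":0,"dz":-0.35,"wx":0,"wy":0.75,"wz":0}
    - {"dx":-0.45,"dy":0,"dz":-0.35,"wx":0,"wy":0.75,"wz":0}

```text
time_s: 15.4
eef_pos: [536.4, 285.9, 277.8]
ee_rot: [-0.292, 0.591, 0.715, 0.231]
force: [0.2, -0.3, -3.6]
grip_width: 0.149
grip_force: 107.5
```

Emit:
step_arm:
  increments:
    - {"dx":-0.45,"dy":0,"dz":-0.35,"wx":0,"wy":0.75,"wz":0}
    - {"dx":-0.45,"dy":0,"dz":-0.4,"wx":0,"wy":0.75,"wz":0}
    - {"dx":-0.45,"dy":0,"dz":-0.4,"wx":0,"wy":0.75,"wz":0}
    - {"dx":-0.45,"dy":0,"dz":-0.4,"wx":0,"wy":0.75,"wz":0}
    - {"dx":-0.4,"dy":0,"dz":-0.4,"wx":0,"wy":0.75,"wz":0}

```text
time_s: 15.9
eef_pos: [550.2, 215.2, 263.3]
ee_rot: [-0.426, 0.535, 0.645, 0.342]
force: [-0.5, -0.1, -2.6]
grip_width: 0.151
grip_force: 107.7
```

Emit:
step_arm:
  increments:
    - {"dx":-0.4,"dy":0,"dz":-0.45,"wx":0,"wy":0.75,"wz":0}
    - {"dx":-0.4,"dy":0,"dz":-0.45,"wx":0,"wy":0.75,"wz":0}
    - {"dx":-0.4,"dy":0,"dz":-0.45,"wx":0,"wy":0.75,"wz":0}
    - {"dx":-0.4,"dy":0,"dz":-0.45,"wx":0,"wy":0.75,"wz":0}
    - {"dx":0,"dy":0,"dz":0,"wx":0,"wy":0,"wz":0}

```text
time_s: 16.4
eef_pos: [560.4, 161.2, 236.2]
ee_rot: [-0.523, 0.476, 0.569, 0.42]
force: [0.1, -0.3, -3.1]
grip_width: 0.149
grip_force: 107.7
```

Run:
```python
from pour import *
p0,y0=dpose();R=(Ro.from_euler("ZYX",y0,degrees=True)).as_matrix();print(p0,y0,"lip",p0+R@LIP,"tilt",np.degrees(np.arccos(R[2,2])))
ims=[]
for n in("side","top"):
    c=eyes.capture(n); 
    for l in ("lump1","lump2"):
        for dd in eyes.landmark_of(n,l)[:5]: print(n,l,round(dd["p"],2),world(c,dd["point"]).round(0))
    x,y=(275,190) if n=="side" else (225,210)
    ims.append(cv2.resize(c["frame"][y-90:y+90,x-90:x+90],(400,400),interpolation=cv2.INTER_CUBIC))
cv2.imwrite("pics/pour1.png",cv2.hconcat(ims))
```

```text
[534.95944856 292.91119533 164.74415205] [ 102.65025389   70.85124996 -177.9429619 ] lip [540.57788072 257.71700843  78.29299574] tilt 109.13592995376914
side lump1 0.7 [ 492. -389.   16.]
side lump1 0.65 [532. 195.  23.]
side lump1 0.44 [536. 162.  27.]
side lump1 0.38 [631. 169.  27.]
side lump2 0.7 [ 492. -389.   16.]
side lump2 0.65 [532. 195.  23.]
side lump2 0.44 [536. 162.  27.]
side lump2 0.38 [631. 169.  27.]
top lump1 0.68 [ 492. -387.   16.]
top lump1 0.45 [637. 167.  26.]
top lump1 0.43 [529. 199.  22.]
top lump1 0.42 [539. 160.  22.]
top lump2 0.68 [ 492. -387.   16.]
top lump2 0.45 [637. 167.  26.]
top lump2 0.43 [529. 199.  22.]
top lump2 0.42 [539. 160.  22.]
```

View pics/pour1.png

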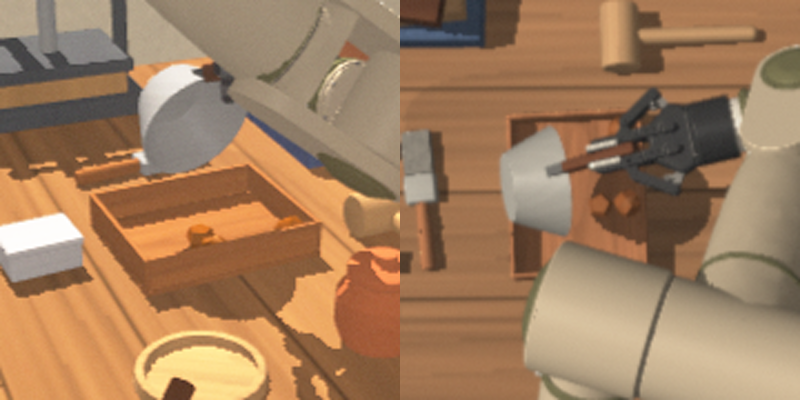

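The pictures show the dipper tipped to 109° and three lumps in the tray, two near right-crop px (600,205) and (628,205) and one by the far wall. The bowl mouth is empty. I'll dwell, check again and plan the untilt.

Emit:
step_arm:
  increments:
    - {"dx":0,"dy":0,"dz":0,"wx":0,"wy":0,"wz":0}
    - {"dx":0,"dy":0,"dz":0,"wx":0,"wy":0,"wz":0}
    - {"dx":0,"dy":0,"dz":0,"wx":0,"wy":0,"wz":0}
    - {"dx":0,"dy":0,"dz":0,"wx":0,"wy":0,"wz":0}
    - {"dx":0,"dy":0,"dz":0,"wx":0,"wy":0,"wz":0}

```text
time_s: 17.2
eef_pos: [560.2, 162.5, 238.7]
ee_rot: [-0.522, 0.475, 0.57, 0.421]
force: [0.2, 0.2, -2.5]
grip_width: 0.15
grip_force: 107.7
```

Run:
```python
from pour import *
for n in("side","top"):
    c=eyes.capture(n)
    for dd in eyes.landmark_of(n,"lump1")[:5]: print(n,round(dd["p"],2),world(c,dd["point"]).round(0))
poses=[]
for i in range(1,22):
    th=109*(1-i/21);poses.append(dp(th,78+min(1,i/12)*92))
emit(poses,2)
```

```text
side 0.57 [ 490. -390.   13.]
side 0.49 [535. 163.  24.]
side 0.41 [632. 172.  28.]
top 0.66 [535. 157.  24.]
top 0.6 [ 490. -387.   17.]
top 0.56 [637. 167.  28.]
top 0.39 [531. 194.  21.]
top 0.29 [ 685. -350.    2.]
[0.6, 0.11, 0.57] [0.1, -0.88, -0.07]
[0.68, -0.01, 0.5] [-0.01, -0.87, 0.0]
[0.69, 0.0, 0.46] [0.0, -0.86, 0.01]
[0.67, 0.0, 0.44] [-0.01, -0.87, 0.01]
[0.66, 0.0, 0.41] [-0.01, -0.86, 0.0]

[0.65, 0.0, 0.39] [0.0, -0.87, 0.01]
[0.63, 0.0, 0.37] [-0.01, -0.86, 0.01]
[0.62, 0.0, 0.35] [0.0, -0.87, 0.0]
[0.59, -0.01, 0.32] [-0.01, -0.86, 0.01]
[0.58, 0.0, 0.31] [-0.01, -0.87, 0.01]

[0.55, 0.0, 0.29] [0.0, -0.86, 0.0]
[0.53, 0.0, 0.28] [-0.01, -0.87, 0.01]
[0.38, 0.0, 0.55] [0.0, -0.86, 0.01]
[0.39, 0.0, 0.55] [-0.01, -0.87, 0.01]
[0.39, 0.0, 0.55] [-0.01, -0.86, 0.0]

[0.39, 0.01, 0.55] [0.0, -0.87, 0.01]
[0.39, 0.0, 0.55] [-0.01, -0.86, 0.01]
[0.38, 0.0, 0.56] [-0.01, -0.87, 0.0]
[0.39, 0.0, 0.55] [0.0, -0.86, 0.01]
[0.39, 0.0, 0.55] [-0.01, -0.87, 0.01]

[0.39, 0.0, 0.55] [0.0, -0.86, 0.0]
margin 0.65 dq [0.06 0.06 0.05 0.09 0.05 0.07] end [507. 438. 211.]
```

Emit:
step_arm:
  increments:
    - {"dx":0.6,"dy":0,"dz":0.55,"wx":0,"wy":-0.87,"wz":0}
    - {"dx":0.7,"dy":0,"dz":0.5,"wx":0,"wy":-0.87,"wz":0}
    - {"dx":0.7,"dy":0,"dz":0.45,"wx":0,"wy":-0.87,"wz":0}
    - {"dx":0.65,"dy":0,"dz":0.45,"wx":0,"wy":-0.87,"wz":0}
    - {"dx":0.65,"dy":0,"dz":0.4,"wx":0,"wy":-0.87,"wz":0}

```text
time_s: 17.9
eef_pos: [545.5, 240.8, 302.5]
ee_rot: [-0.378, 0.558, 0.674, 0.302]
force: [0.4, -0.3, -3.2]
grip_width: 0.153
grip_force: 107.6
```

Emit:
step_arm:
  increments:
    - {"dx":0.65,"dy":0,"dz":0.4,"wx":0,"wy":-0.87,"wz":0}
    - {"dx":0.65,"dy":0,"dz":0.35,"wx":0,"wy":-0.87,"wz":0}
    - {"dx":0.6,"dy":0,"dz":0.35,"wx":0,"wy":-0.87,"wz":0}
    - {"dx":0.6,"dy":0,"dz":0.3,"wx":0,"wy":-0.87,"wz":0}
    - {"dx":0.6,"dy":0,"dz":0.3,"wx":0,"wy":-0.87,"wz":0}

```text
time_s: 18.4
eef_pos: [529.6, 322.4, 331.4]
ee_rot: [-0.216, 0.612, 0.742, 0.169]
force: [-0.0, -0.6, -2.5]
grip_width: 0.149
grip_force: 107.5
```

Emit:
step_arm:
  increments:
    - {"dx":0.55,"dy":0,"dz":0.3,"wx":0,"wy":-0.87,"wz":0}
    - {"dx":0.5,"dy":0,"dz":0.3,"wx":0,"wy":-0.87,"wz":0}
    - {"dx":0.4,"dy":0,"dz":0.55,"wx":0,"wy":-0.87,"wz":0}
    - {"dx":0.4,"dy":0,"dz":0.55,"wx":0,"wy":-0.87,"wz":0}
    - {"dx":0.4,"dy":0,"dz":0.55,"wx":0,"wy":-0.87,"wz":0}

```text
time_s: 18.9
eef_pos: [515.4, 391.6, 299.4]
ee_rot: [-0.043, 0.634, 0.772, 0.026]
force: [0.6, 0.2, -2.1]
grip_width: 0.155
grip_force: 107.5
```

Run:
```python
from pour import *
p0,y0=dpose();print(p0,y0)
P,R=tool([443,-28,75],250,0)
s=ctrl.sense();R0=rot(s["ee_rot"]);rv=(R0.inv()*Ro.from_matrix(R)).as_rotvec();Q0=s["eef_pos"]
poses=[]
for t in ease(18,3):
    pt=Q0+t*(P-Q0); pt[2]=Q0[2]+(P[2]-Q0[2])*max(0,(t-.6)/.4); poses.append((pt,(R0*Ro.from_rotvec(rv*t)).as_matrix()))
emit(poses,2)
```

```text
[523.44013628 349.098763   153.77806104] [-78.63142041  30.62412173  -0.42130871]
[-0.2, -0.06, -0.02] [0.01, -0.08, 0.09]
[-0.4, -0.13, -0.03] [0.03, -0.17, 0.17]
[-0.61, -0.17, -0.04] [0.04, -0.24, 0.27]
[-0.82, -0.21, -0.04] [0.05, -0.33, 0.35]
[-0.82, -0.18, 0.0] [0.06, -0.33, 0.36]

[-0.83, -0.15, 0.02] [0.05, -0.33, 0.35]
[-0.84, -0.11, 0.06] [0.05, -0.32, 0.35]
[-0.83, -0.09, 0.08] [0.05, -0.33, 0.36]
[-0.84, -0.05, 0.12] [0.06, -0.33, 0.35]
[-0.83, -0.03, 0.14] [0.05, -0.33, 0.35]

[-0.75, 0.03, 0.57] [0.05, -0.33, 0.36]
[-0.62, 0.08, 0.98] [0.06, -0.32, 0.35]
[-0.6, 0.1, 1.0] [0.05, -0.33, 0.35]
[-0.55, 0.13, 1.02] [0.05, -0.33, 0.36]
[-0.51, 0.15, 1.04] [0.05, -0.33, 0.35]

[-0.35, 0.14, 0.79] [0.04, -0.24, 0.27]
[-0.22, 0.1, 0.54] [0.03, -0.17, 0.17]
[-0.1, 0.05, 0.27] [0.01, -0.08, 0.09]
margin 0.83 dq [0.03 0.02 0.06 0.04 0.04 0.04] end [481.  77. 178.]
```

Emit:
step_arm:
  increments:
    - {"dx":-0.2,"dy":-0.05,"dz":0,"wx":0,"wy":-0.1,"wz":0.1}
    - {"dx":-0.4,"dy":-0.15,"dz":0,"wx":0.05,"wy":-0.15,"wz":0.15}
    - {"dx":-0.6,"dy":-0.15,"dz":-0.05,"wx":0.05,"wy":-0.25,"wz":0.25}
    - {"dx":-0.8,"dy":-0.2,"dz":-0.05,"wx":0.05,"wy":-0.35,"wz":0.35}
    - {"dx":-0.8,"dy":-0.2,"dz":0,"wx":0.05,"wy":-0.35,"wz":0.35}

```text
time_s: 19.4
eef_pos: [507.9, 316.2, 299.5]
ee_rot: [-0.003, 0.683, 0.73, -0.024]
force: [0.1, 0.2, -1.9]
grip_width: 0.149
grip_force: 107.5
```

Emit:
step_arm:
  increments:
    - {"dx":-0.85,"dy":-0.15,"dz":0,"wx":0.05,"wy":-0.35,"wz":0.35}
    - {"dx":-0.85,"dy":-0.1,"dz":0.05,"wx":0.05,"wy":-0.35,"wz":0.35}
    - {"dx":-0.85,"dy":-0.1,"dz":0.1,"wx":0.05,"wy":-0.35,"wz":0.35}
    - {"dx":-0.85,"dy":-0.05,"dz":0.1,"wx":0.05,"wy":-0.3,"wz":0.35}
    - {"dx":-0.85,"dy":0,"dz":0.15,"wx":0.05,"wy":-0.3,"wz":0.35}

```text
time_s: 19.9
eef_pos: [497.2, 209.5, 300.8]
ee_rot: [0.053, 0.742, 0.662, -0.093]
force: [-0.6, 0.5, -1.8]
grip_width: 0.148
grip_force: 107.5
```

Emit:
step_arm:
  increments:
    - {"dx":-0.75,"dy":0.05,"dz":0.55,"wx":0.05,"wy":-0.3,"wz":0.35}
    - {"dx":-0.6,"dy":0.1,"dz":0.8,"wx":0.05,"wy":-0.3,"wz":0.35}
    - {"dx":-0.5,"dy":0.1,"dz":0.7,"wx":0.05,"wy":-0.3,"wz":0.35}
    - {"dx":-0.4,"dy":0.1,"dz":0.5,"wx":0.05,"wy":-0.3,"wz":0.35}
    - {"dx":-0.3,"dy":0.1,"dz":0.3,"wx":0.05,"wy":-0.3,"wz":0.3}

```text
time_s: 20.4
eef_pos: [492.1, 128.9, 247.1]
ee_rot: [0.103, 0.789, 0.586, -0.155]
force: [-0.3, 0.8, -1.7]
grip_width: 0.149
grip_force: 107.5
```

```bash
cat > pl.py <<'E'
from pour import *
import sys
def plan(z,n,k,xy=(443,-28)):
    p0,y0=dpose();print(p0.round(1),y0.round(1))
    P,R=tool([*xy,z],250,0)
    s=ctrl.sense();R0=rot(s["ee_rot"]);rv=(R0.inv()*Ro.from_matrix(R)).as_rotvec();Q0=s["eef_pos"]
    emit([(Q0+t*(P-Q0),(R0*Ro.from_rotvec(rv*t)).as_matrix()) for t in ease(n,k)],2)
E
python3 -c "
from pl import *
plan(45,10,2)"
```

```text
[461.2  28.7 137.1] [-106.5    3.5   -0.8]
[-0.02, 0.01, 0.19] [0.0, -0.02, 0.03]
[-0.05, 0.02, 0.37] [0.01, -0.05, 0.05]
[-0.06, 0.03, 0.55] [0.02, -0.08, 0.07]
[-0.06, 0.04, 0.56] [0.01, -0.07, 0.08]
[-0.05, 0.03, 0.56] [0.01, -0.07, 0.07]

[-0.05, 0.04, 0.56] [0.01, -0.07, 0.08]
[-0.05, 0.04, 0.55] [0.02, -0.08, 0.07]
[-0.04, 0.04, 0.56] [0.01, -0.07, 0.08]
[-0.02, 0.02, 0.38] [0.01, -0.05, 0.05]
[-0.01, 0.02, 0.18] [0.0, -0.02, 0.02]

margin 0.83 dq [0.01 0.01 0.02 0.01 0.03 0.01] end [481.  77. 148.]
```

Emit:
step_arm:
  increments:
    - {"dx":-0.05,"dy":0,"dz":0.2,"wx":0,"wy":0,"wz":0}
    - {"dx":-0.05,"dy":0,"dz":0.35,"wx":0,"wy":-0.05,"wz":0.05}
    - {"dx":-0.05,"dy":0.05,"dz":0.55,"wx":0,"wy":-0.1,"wz":0.1}
    - {"dx":-0.05,"dy":0.05,"dz":0.55,"wx":0,"wy":-0.1,"wz":0.1}
    - {"dx":-0.05,"dy":0.05,"dz":0.55,"wx":0,"wy":-0.1,"wz":0.1}

```text
time_s: 20.9
eef_pos: [487.3, 104.6, 197.4]
ee_rot: [0.116, 0.795, 0.571, -0.166]
force: [-0.5, -0.3, -1.7]
grip_width: 0.149
grip_force: 107.5
```

Emit:
step_arm:
  increments:
    - {"dx":-0.05,"dy":0.05,"dz":0.55,"wx":0.05,"wy":-0.1,"wz":0.1}
    - {"dx":-0.05,"dy":0.05,"dz":0.55,"wx":0.05,"wy":-0.1,"wz":0.1}
    - {"dx":-0.05,"dy":0.05,"dz":0.55,"wx":0,"wy":-0.05,"wz":0}
    - {"dx":0,"dy":0,"dz":0.4,"wx":0,"wy":0,"wz":0}
    - {"dx":0,"dy":0,"dz":0,"wx":0,"wy":0,"wz":0}

```text
time_s: 21.4
eef_pos: [482.2, 80.4, 152.1]
ee_rot: [0.12, 0.8, 0.56, -0.179]
force: [-0.5, 1.0, -1.0]
grip_width: 0.145
grip_force: 107.4
```

Run:
```python
from pl import *
ims=[]
for n in("side","top"):
    c=eyes.capture(n)
    for l in ("dipper","dipper_lip","stand","stand_seat","dipper_grip"):
        for dd in eyes.landmark_of(n,l)[:3]: print(n,l,round(dd["p"],2),world(c,dd["point"]).round(0))
    x,y=(280,240) if n=="side" else (300,240)
    ims.append(cv2.resize(c["frame"][y-80:y+80,x-80:x+80],(400,400),interpolation=cv2.INTER_CUBIC))
cv2.imwrite("pics/preplace.png",cv2.hconcat(ims))
print(ctrl.sense()["force"]);plan(10,8,2)
```

```text
side dipper 0.77 [ 245. -248.   -2.]
side dipper_lip 0.85 [ 183. -279.   61.]
side dipper_lip 0.83 [419. -90. 110.]
side stand 0.71 [436. -28.  -3.]
side dipper_grip 0.95 [ 339. -203.   99.]
side dipper_grip 0.77 [478.  77. 148.]
top dipper 0.87 [443. -23.  48.]
top dipper 0.76 [ 244. -245.    0.]
top dipper_lip 0.86 [ 184. -277.   62.]
top dipper_lip 0.72 [426. -90. 110.]
top stand_seat 0.59 [767. 113.  -4.]
top dipper_grip 0.66 [ 344. -198.  104.]
top dipper_grip 0.61 [480.  78. 152.]
[ 2.09540698e-01  1.44086334e-03 -2.40998498e+00]
[445.8 -24.1  50.1] [-1.094e+02  0.000e+00 -1.000e-01]
[0.03, 0.0, 0.09] [0.0, 0.0, 0.01]
[0.05, 0.0, 0.17] [0.0, 0.0, 0.01]
[0.09, 0.0, 0.25] [0.01, 0.0, 0.01]
[0.08, 0.0, 0.26] [0.0, 0.0, 0.02]
[0.09, -0.01, 0.25] [0.01, 0.0, 0.01]

[0.08, 0.0, 0.26] [0.0, 0.0, 0.02]
[0.06, 0.0, 0.17] [0.0, 0.0, 0.01]
[0.03, 0.0, 0.08] [0.0, 0.0, 0.0]
margin 0.82 dq [0.   0.01 0.01 0.   0.01 0.01] end [481.  77. 113.]
```

View pics/preplace.png

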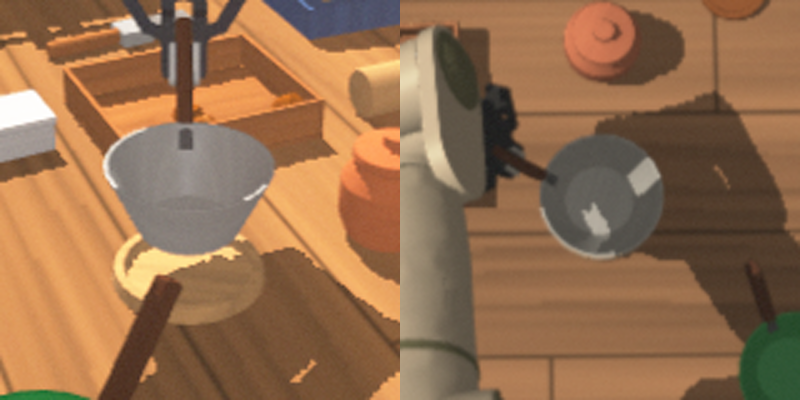

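The dipper is empty and level over the stand (side crop: bowl at (190,185), stand at (190,275)). I'll lower it.

Emit:
step_arm:
  increments:
    - {"dx":0.05,"dy":0,"dz":0.1,"wx":0,"wy":0,"wz":0}
    - {"dx":0.05,"dy":0,"dz":0.2,"wx":0,"wy":0,"wz":0}
    - {"dx":0.1,"dy":0,"dz":0.25,"wx":0,"wy":0,"wz":0}
    - {"dx":0.1,"dy":0,"dz":0.25,"wx":0,"wy":0,"wz":0}
    - {"dx":0.1,"dy":0,"dz":0.25,"wx":0,"wy":0,"wz":0}

```text
time_s: 22.5
eef_pos: [481.8, 79.1, 124.5]
ee_rot: [0.121, 0.8, 0.561, -0.178]
force: [-0.2, -0.4, -1.8]
grip_width: 0.15
grip_force: 107.4
```

Emit:
step_arm:
  increments:
    - {"dx":0.1,"dy":0,"dz":0.25,"wx":0,"wy":0,"wz":0}
    - {"dx":0.05,"dy":0,"dz":0.15,"wx":0,"wy":0,"wz":0}
    - {"dx":0,"dy":0,"dz":0,"wx":0,"wy":0,"wz":0}
    - {"dx":0,"dy":0,"dz":0,"wx":0,"wy":0,"wz":0}

```text
time_s: 22.9
eef_pos: [481.7, 78.4, 114.8]
ee_rot: [0.121, 0.8, 0.561, -0.178]
force: [1.7, 0.3, -1.8]
grip_width: 0.148
grip_force: 107.4
```

```bash
python3 -c "
from pl import *
print(ctrl.sense()['force']);plan(4,4,1)"
```

```text
[ 1.67144191  0.31313105 -1.76073219]
[444.7 -26.7  11.4] [-1.094e+02  0.000e+00 -1.000e-01]
[0.01, 0.0, 0.05] [0.0, 0.0, 0.02]
[0.02, -0.01, 0.1] [0.01, 0.0, 0.03]
[0.02, 0.0, 0.1] [0.01, 0.0, 0.03]
[0.01, 0.0, 0.05] [0.0, 0.0, 0.01]
margin 0.81 dq [0. 0. 0. 0. 0. 0.] end [481.  77. 107.]
```

Emit:
step_arm:
  increments:
    - {"dx":0.02,"dy":0,"dz":0.04,"wx":0,"wy":0,"wz":0}
    - {"dx":0.02,"dy":0,"dz":0.04,"wx":0,"wy":0,"wz":0}
    - {"dx":0.02,"dy":0,"dz":0.04,"wx":0,"wy":0,"wz":0}
    - {"dx":0.02,"dy":0,"dz":0.04,"wx":0,"wy":0,"wz":0}
    - {"dx":0,"dy":0,"dz":0,"wx":0,"wy":0,"wz":0}

```text
time_s: 23.4
eef_pos: [481.6, 78.5, 110.1]
ee_rot: [0.121, 0.8, 0.561, -0.178]
force: [0.2, -0.3, -2.0]
grip_width: 0.148
grip_force: 107.4
```

Emit:
step_arm:
  increments:
    - {"dx":0.02,"dy":0,"dz":0.04,"wx":0,"wy":0,"wz":0}
    - {"dx":0.02,"dy":0,"dz":0.04,"wx":0,"wy":0,"wz":0}
    - {"dx":0,"dy":0,"dz":0,"wx":0,"wy":0,"wz":0}

```text
time_s: 23.7
eef_pos: [481.7, 78.6, 108.0]
ee_rot: [0.121, 0.8, 0.561, -0.178]
force: [1.2, -0.5, -1.4]
grip_width: 0.151
grip_force: 107.8
```

Emit:
step_arm:
  increments:
    - {"dx":0.02,"dy":0,"dz":0.04,"wx":0,"wy":0,"wz":0}
    - {"dx":0,"dy":0,"dz":0,"wx":0,"wy":0,"wz":0}

```text
time_s: 23.9
eef_pos: [481.8, 78.7, 107.4]
ee_rot: [0.121, 0.8, 0.56, -0.178]
force: [-0.7, 2.7, 3.6]
grip_width: 0.15
grip_force: 108.8
```

Emit:
step_arm:
  increments:
    - {"dx":0.01,"dy":0,"dz":0.02,"wx":0,"wy":0,"wz":0}
    - {"dx":0,"dy":0,"dz":0,"wx":0,"wy":0,"wz":0}

```text
time_s: 24.1
eef_pos: [481.9, 78.9, 107.2]
ee_rot: [0.121, 0.8, 0.56, -0.178]
force: [-0.5, 3.4, 8.7]
grip_width: 0.147
grip_force: 109.3
```

Contact is firm at 8.7 N, so the dipper is seated. I'll ease the grip, then open.

Emit:
step_arm:
  increments:
    - {"dx":-0.01,"dy":0,"dz":-0.02,"wx":0,"wy":0,"wz":0}
    - {"dx":0,"dy":0,"dz":0,"wx":0,"wy":0,"wz":0}
  squeeze: 20

```text
time_s: 24.3
eef_pos: [481.9, 78.7, 107.3]
ee_rot: [0.121, 0.8, 0.561, -0.178]
force: [-0.7, 4.4, 5.4]
grip_width: 0.149
grip_force: 108.5
```

Emit:
step_arm:
  increments:
    - {"dx":0,"dy":0,"dz":0,"wx":0,"wy":0,"wz":0}
    - {"dx":0,"dy":0,"dz":0,"wx":0,"wy":0,"wz":0}
    - {"dx":0,"dy":0,"dz":0,"wx":0,"wy":0,"wz":0}
    - {"dx":0,"dy":0,"dz":0,"wx":0,"wy":0,"wz":0}
    - {"dx":0,"dy":0,"dz":0,"wx":0,"wy":0,"wz":0}
  fingers: 60

```text
time_s: 24.8
eef_pos: [481.6, 78.6, 106.8]
ee_rot: [0.121, 0.8, 0.561, -0.178]
force: [-0.1, 0.0, 0.9]
grip_width: 0.705
grip_force: 0.0
```

Run:
```python
from h import *
s=ctrl.sense();print(s["grip_width"],s["force"],s["grip_force"])
for n in("side","top"):
    c=eyes.capture(n)
    for l in ("dipper","dipper_lip","dipper_grip"):
        for dd in eyes.landmark_of(n,l)[:3]: print(n,l,round(dd["p"],2),world(c,dd["point"]).round(0))
```

```text
0.704588704079389 [-0.11264814  0.04928113  0.89277238] 0.0
side dipper 0.94 [444. -22.   6.]
side dipper 0.7 [ 243. -250.   -3.]
side dipper_lip 0.7 [ 182. -278.   63.]
side dipper_grip 0.73 [ 339. -200.  102.]
side dipper_grip 0.62 [478.  72. 103.]
side dipper_grip 0.26 [420. -91.  68.]
top dipper 0.84 [ 243. -245.    0.]
top dipper 0.67 [442. -25.   5.]
top dipper_lip 0.84 [ 184. -280.   64.]
top dipper_lip 0.76 [422. -90.  65.]
top dipper_grip 0.77 [ 340. -196.  102.]
top dipper_grip 0.69 [477.  74. 109.]
```

The dipper stands upright in the recess and the fingers are free. I'll back straight out along the tool axis.

Emit:
step_arm:
  increments:
    - {"dx":0,"dy":0,"dz":-0.3,"wx":0,"wy":0,"wz":0}
    - {"dx":0,"dy":0,"dz":-0.6,"wx":0,"wy":0,"wz":0}
    - {"dx":0,"dy":0,"dz":-0.9,"wx":0,"wy":0,"wz":0}
    - {"dx":0,"dy":0,"dz":-1,"wx":0,"wy":0,"wz":0}
    - {"dx":0,"dy":0,"dz":-1,"wx":0,"wy":0,"wz":0}

```text
time_s: 25.7
eef_pos: [495.9, 116.6, 194.5]
ee_rot: [0.121, 0.8, 0.561, -0.178]
force: [0.6, 0.5, 0.4]
grip_width: 0.702
grip_force: 0.0
```

Emit:
step_arm:
  increments:
    - {"dx":0,"dy":0,"dz":-1,"wx":0,"wy":0,"wz":0}
    - {"dx":0,"dy":0,"dz":-0.8,"wx":0,"wy":0,"wz":0}
    - {"dx":0,"dy":0,"dz":-0.4,"wx":0,"wy":0,"wz":0}
    - {"dx":0,"dy":0,"dz":0,"wx":0,"wy":0,"wz":0}

```text
time_s: 26.1
eef_pos: [504.4, 138.1, 243.9]
ee_rot: [0.121, 0.8, 0.561, -0.177]
force: [-0.5, -0.1, -1.1]
grip_width: 0.701
grip_force: 0.0
```

Run:
```python
from h import *
print(ctrl.sense()["eef_pos"],ctrl.sense()["force"])
for n in("side","top"):
    c=eyes.capture(n)
    if n=="side":cv2.imwrite("pics/final.png",c["frame"])
    for l in ("dipper","dipper_lip","lump1","jar"):
        for dd in eyes.landmark_of(n,l)[:4]: print(n,l,round(dd["p"],2),world(c,dd["point"]).round(0))
```

```text
[504.40013002 138.06345094 243.86195041] [-0.4531289  -0.14630433 -1.06509516]
side dipper 0.84 [ 245. -249.   -0.]
side dipper 0.59 [445. -26.   5.]
side dipper 0.27 [441. -28.  -6.]
side dipper_lip 0.72 [ 182. -281.   62.]
side dipper_lip 0.61 [423. -91.  65.]
side lump1 0.58 [532. 197.  23.]
side lump1 0.56 [ 490. -385.   15.]
side lump1 0.51 [537. 162.  26.]
side lump1 0.45 [636. 172.  25.]
side jar 0.93 [634. -28.  -1.]
side jar 0.61 [442. -29.  -6.]
top dipper 0.82 [443. -29.   5.]
top dipper 0.67 [ 245. -247.   -2.]
top dipper 0.37 [479.  76. 107.]
top dipper_lip 0.82 [422. -92.  64.]
top dipper_lip 0.75 [ 184. -278.   62.]
top lump1 0.63 [539. 164.  23.]
top lump1 0.54 [ 492. -386.   15.]
top lump1 0.49 [638. -29.   1.]
top lump1 0.37 [636. 167.  29.]
top jar 0.59 [641. -32.  -0.]
```

View pics/final.png

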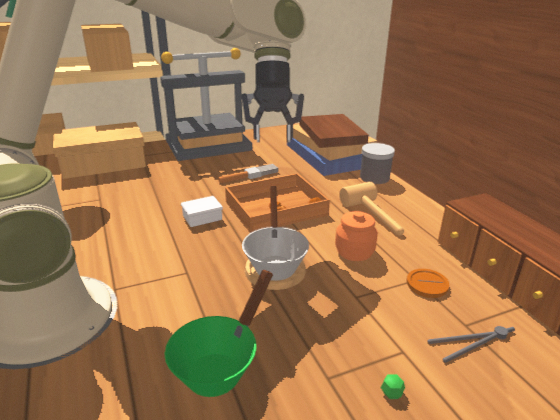

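The final picture shows the dipper upright in the stand at px (276,255), the lumps in the tray around (275,203), and the bystanders where they were. The gripper is clear at (272,100), so I'm handing in.

```bash
python3 -c "
from rig import finish_job
print(finish_job())"
```

```text
the job is handed in; nothing more can be done
None
```

The job is handed in: all three shellac lumps lie in the tray, and the empty steel dipper stands upright in the stand's recess, let go, with nothing else moved as far as the pictures show; it took about 26 s of the 58 s allowed.

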